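# Lay the finishing tools into the kit tray in order of use

## Task

Lay the three finishing tools into the kit tray in their order of use, starting from the green tab: first the file, then the scraper, then the burnisher at the orange tab, one per slot, each lying flat on the tray floor with its blade in the black rack and its handle in the grey one. The file is stored under the yellow sleeve with only its butt showing, so draw it right out, set it down on the bench, let go and take it again by the middle. Do not drop the tools, and leave the heat gun, the tin and the sanding block where they stand.

Things in the scene. Friction and masses are not known exactly. Their poses are not given: they have to be found in the camera images.
- file: File, brown wooden handle, 150 long, origin on the handle's underside, 60 from butt, 90 from tip; x towards the tip, z up. Handle (aluminium ferrule) 18 wide, 20 high, x=-60 to +30; blade x=+30 to +90, 12 wide, 4 thick. Balances near x=0. Starts flat on the bench under the yellow sleeve, in line with it; only the last 38 or so of the butt end sticks out.
- scraper: Scraper, red handle, 150 long, origin on the handle's underside, 60 from butt, 90 from tip; x towards the tip, z up. Handle (aluminium ferrule) 18 wide, 20 high, x=-60 to +30; blade x=+30 to +90, 8 wide, 14 at the tip. Balances near x=0. Starts lying flat and loose on the bench, roughly crosswise.
- burnisher: Burnisher, blue handle, 150 long, origin on the handle's underside, 60 from butt, 90 from tip; x towards the tip, z up. Handle (aluminium ferrule) 18 wide, 20 high, x=-60 to +30; blade x=+30 to +90, a round rod, 8 diameter. Balances near x=0. Starts lying flat and loose on the bench, roughly crosswise.
- file_tip (a point): tip of the file's blade, 10 above its underside; the file weighs about 90 g
- scraper_tip (a point): tip of the scraper's blade, 10 above its underside; the scraper weighs about 90 g
- burnisher_tip (a point): tip of the burnisher's rod, 10 above its underside; the burnisher weighs about 90 g
- sleeve: Yellow steel channel fixed to the bench over the file: x=-22 to +98, 35 wide (59 at its 4 high feet), 36 high; inside 27 wide, 32 high, the bench its floor, open at both ends. Origin on the bench, on its centre line, within 5 of the stored file's origin; x the way the file's blade points. Drawing the file 112 or more towards -x clears it.
- tray: Fixed kit tray, 174 x 176, floor 5 thick, three slots along x. Grey rack (x=-60 to -24, notches 28 wide) for handles, black rack (x=+38 to +94, notches 24) for blades, both 45 high, notched to the floor. Fingers fit beside a tool only in the gap between. End walls 20 high, inner faces at x=-68, +98. Origin on the bench under the middle slot; y left seen along x.
- slot_left (a point): tray floor in the slot at tray y=+54, where the origin of a tool fully laid in that slot comes to lie (axes as the tray)
- slot_middle (a point): the same point of the middle slot (tray y=0)
- slot_right (a point): the same point of the slot at tray y=-54
- start_tab: green tab, 30 x 14 x 46 high, fixed beside the grey rack at tray x=-42, y=+97 or -97: marks the tray's first end. Origin at centre of underside.
- end_tab: orange tab of the same size at the other side: marks the tray's last end.
- heat_gun: red heat gun standing upright on its tail: body 74 diameter, 185 high, flat steel nozzle (75 wide along y) on top, pistol grip out to x=+118 at about 60 up; 0.7 kg. Origin at the centre of the body's underside, x along the grip (away from the robot), z up. Bystander.
- tin: brass-coloured tin, 60 diameter, 50 high. Origin at centre of underside. Bystander.
- sanding_block: cork sanding block, 70 x 40 x 32 high. Origin at centre of underside. Bystander.

How it is judged:
On the way:
1. the file, drawn right out of the sleeve, lies on the bench and is let go (horizontal distance between file and sleeve above 0.1 m and height (world z) of file below 0.003 m and contact force between file and the fingers below 0.05 N and linear speed of file below 0.05 m/s), for 0.1 s.
At the end, for the whole second after the job is handed in: File in the slot by the green tab, scraper in the middle, burnisher by the orange tab; each origin within 14 mm along, 10 mm across and 5 mm in height of the slot's point, within 0.15 rad of the slot's line and 0.2 rad of upright, blade tip in the black rack, at rest (under 20 mm/s) (((y of start_tab in the frame of tray above 0 m and (x of file in the frame of slot_left between -0.014 and 0.014 m and y of file in the frame of slot_left between -0.01 and 0.01 m and z of file in the frame of slot_left between -0.004 and 0.005 m and angle between the x axis of file and the x axis of tray, either way round below 0.15 rad and angle between file's own z axis and vertical below 0.2 rad and x of file_tip in the frame of tray above 0.05 m and linear speed of file below 0.02 m/s) and (x of scraper in the frame of slot_middle between -0.014 and 0.014 m and y of scraper in the frame of slot_middle between -0.01 and 0.01 m and z of scraper in the frame of slot_middle between -0.004 and 0.005 m and angle between the x axis of scraper and the x axis of tray, either way round below 0.15 rad and angle between scraper's own z axis and vertical below 0.2 rad and x of scraper_tip in the frame of tray above 0.05 m and linear speed of scraper below 0.02 m/s) and (x of burnisher in the frame of slot_right between -0.014 and 0.014 m and y of burnisher in the frame of slot_right between -0.01 and 0.01 m and z of burnisher in the frame of slot_right between -0.004 and 0.005 m and angle between the x axis of burnisher and the x axis of tray, either way round below 0.15 rad and angle between burnisher's own z axis and vertical below 0.2 rad and x of burnisher_tip in the frame of tray above 0.05 m and linear speed of burnisher below 0.02 m/s)) or (not (y of start_tab in the frame of tray above 0 m) and (x of file in the frame of slot_right between -0.014 and 0.014 m and y of file in the frame of slot_right between -0.01 and 0.01 m and z of file in the frame of slot_right between -0.004 and 0.005 m and angle between the x axis of file and the x axis of tray, either way round below 0.15 rad and angle between file's own z axis and vertical below 0.2 rad and x of file_tip in the frame of tray above 0.05 m and linear speed of file below 0.02 m/s) and (x of scraper in the frame of slot_middle between -0.014 and 0.014 m and y of scraper in the frame of slot_middle between -0.01 and 0.01 m and z of scraper in the frame of slot_middle between -0.004 and 0.005 m and angle between the x axis of scraper and the x axis of tray, either way round below 0.15 rad and angle between scraper's own z axis and vertical below 0.2 rad and x of scraper_tip in the frame of tray above 0.05 m and linear speed of scraper below 0.02 m/s) and (x of burnisher in the frame of slot_left between -0.014 and 0.014 m and y of burnisher in the frame of slot_left between -0.01 and 0.01 m and z of burnisher in the frame of slot_left between -0.004 and 0.005 m and angle between the x axis of burnisher and the x axis of tray, either way round below 0.15 rad and angle between burnisher's own z axis and vertical below 0.2 rad and x of burnisher_tip in the frame of tray above 0.05 m and linear speed of burnisher below 0.02 m/s)))); the robot touches nothing.
It fails at once if a tool is dropped (free fall of more than about 25 mm) ((linear speed of file above 0.7 m/s and contact force between file and anything else below 0.02 N) or (linear speed of scraper above 0.7 m/s and contact force between scraper and anything else below 0.02 N) or (linear speed of burnisher above 0.7 m/s and contact force between burnisher and anything else below 0.02 N)).
It fails at once if the heat gun is shifted by more than 30 mm or tipped over (distance of heat_gun from where it was at the start of the episode above 0.03 m or angle between heat_gun's own z axis and vertical above 0.5 rad).
It fails at once if the tin is shifted by more than 30 mm or tipped over (distance of tin from where it was at the start of the episode above 0.03 m or angle between tin's own z axis and vertical above 0.5 rad).
It fails at once if the sanding block is shifted by more than 30 mm or tipped over (distance of sanding_block from where it was at the start of the episode above 0.03 m or angle between sanding_block's own z axis and vertical above 0.5 rad).
It also fails if it takes over 72 s, if anything falls off the work surface, if the arm or the gripper's body presses on something with over 40 N, if the wrist force passes 120 N, or if a joint passes its speed limit or range.

## Robot

A 6-joint arm with a two-finger parallel gripper is mounted at the origin on the work surface. World frame = base frame: x ahead of the robot, y to its left, z up, the work surface at z = 0. Lengths are in m, angles in rad, forces in N, time in s.
With the tool pointing down it reaches from about 0.35 to 0.975 m from the base axis. Payload 4.9 kg.
Tool frame: the origin (TCP) lies on the centre line of the jaws, within the pads' length; the fingertips stand ctrl.nose_length ahead of it and the grasp point (between the pads) lies 2 mm behind it (ctrl.nose_length is the distance from the TCP to the fingertips, in m); z points along the fingers, y is the direction in which the jaws open and shut (so a half turn about z gives the same grasp; the last joint's range is limited). The gripper opens to 85 mm and grips with 20 to 120 N. Pads are 22 mm wide; open, the fingers measure 114 mm over their backs; the gripper's body (76 mm by 85 mm) begins 54 mm behind the grasp point. The pads swing forward as they close: fully open they stand 13 mm farther back than shut.
Start: joints at [1.122, 0.053, 1.613, -0, 1.476, -0.119], TCP at [0.202, 0.591, 0.248] pointing down, gripper open.
Joint ranges: [-3.01, 3.01], [-1.01, 2.22], [0.06, 2.58], [-1.02, 4.17], [0.09, 2.62], [-3.14, 3.14]. Speed limits (rad/s): [2.57, 2.57, 3.14, 3.14, 3.14, 3.14].

## Interface

Orientations are given as a rotation vector (axis times angle).
In Python, from station import sensors, get_image, order, ctrl gives the robot as it stands.
- The arm moves only by the tool move_arm, never from a script. Its argument "increments" is a list of rows, each a list of 5 numbers: the shift along the tool's x, y, z in cm, then the turn about the tool's z in degrees, then the finger opening in cm, from 0 to 8.54. In form: [[dx, dy, dz, twist, gripper], ...]. A call has 1 to 5 rows; each row is the pose to reach, as a shift and turn from the pose commanded when the call began, along the tool's axes at that moment; what a row does not reach only later rows make up. A row lasts 1/8 s, in which the tool goes at most 62.5 mm and 10.7 degrees, less where a joint would pass 70% of its speed; a pose out of reach is approached as far as the arm can. A call with a gripper value outside its range is refused whole. The fingers move at their own pace and stop on an object; "newtons" is the grip in N (left out, the last holds). Time passes only in rows, so rows that repeat a pose let the fingers close. It gives the time, the measured TCP pose, the force and the opening at its end, in the units of the state.
- sensors.get_obs(): the state, without advancing time (a new reading comes with each control period).
- get_image(name): name is "scene" or "top"; returns a dict with "image" (480x640x3 uint8, red, green, blue), "K" (3x3 intrinsics, pixels), "R" (3x3) and "t" (3): a world point X has camera coordinates R X + t. Camera axes: x right, y down, z forward; pixel columns grow to the right and rows downward; lengths in m; the calibration is good to about 2 mm. A picture is of the moment at which its call begins. There is no depth.
- order.finish_job(): hands the job in, once; it reports no verdict.
The state is a dict: "t": time; "q": joint angles; "dq": joint speeds; "effort": joint torques, N m; "tool_pos": TCP position; "tool_rot": TCP orientation; "contact_force": force on the tool from outside, world axes, zero at the start; "wrist_torque": the same for the moment, N m; "opening": finger opening in m.
Only numpy, scipy, OpenCV 4.12 (cv2) and the standard library are available. Lean on these libraries where they do the work, as an engineer would, in place of code of your own. Each camera call takes 0.05 s, during which the arm holds its last target.

## Working session

There is one attempt and no reset: what is moved stays moved. The work goes in short steps, Python scripts to look and compute and a tool call to move; the robot and the scene stay as the last step left them, time stands still between calls to the robot, and variables do not carry over. Pictures are saved under pics/ and viewed, and the job is handed in when it is done.

Besides the shell and the picture viewer there is one more tool, called after "Request:" as name(argument=value, ...) on one line, values as JSON. move_arm: Moves the arm, as the interface text tells. Its arguments: {"type":"object","properties":{"increments":{"type":"array"},"newtons":{"type":"number"}},"required":["increments"]}

```bash
ls; mkdir -p pics; python3 - <<'E'
from station import sensors, get_image, order, ctrl
import cv2
o=sensors.get_obs()
for k in o: print(k,o[k])
print(ctrl.nose_length)
for n in ("scene","top"):
    d=get_image(n); cv2.imwrite(f"pics/{n}0.png",d["image"][:,:,::-1]); print(n,d["K"],d["R"],d["t"])
E
```

```text
pics
t 0.0
q [ 1.12201945e+00  5.33760452e-02  1.61427421e+00 -6.37336105e-06
  1.47594197e+00 -1.18992225e-01]
dq [ 0.00012314 -0.00017885  0.00069749  0.00036125  0.00306361  0.00021424]
effort [-1.66911414e-03 -3.93698430e+01 -3.70160973e+01 -3.61849980e-04
  7.31302847e-03  1.29316536e-06]
tool_pos [0.20214927 0.59080853 0.24706288]
tool_rot [-5.15588128e-01 -3.09843248e+00  3.01746561e-03]
contact_force [-0.02623846 -0.2941941   0.66572154]
wrist_torque [-0.0020671  -0.02574055  0.03314502]
opening 0.08548525726785372
0.017
scene [[582.22333909   0.         329.13833328]
 [  0.         582.22333909 238.18568743]
 [  0.           0.           1.        ]] [[-0.80224625  0.5969626  -0.00605036]
 [ 0.42181666  0.55964108 -0.71335305]
 [-0.42245906 -0.57483695 -0.70077873]] [ 0.44291445 -0.23246748  1.46652325]
top [[510.99451839   0.         322.98817947]
 [  0.         510.99451839 238.17834234]
 [  0.           0.           1.        ]] [[-0.01366709 -0.99945044 -0.0301998 ]
 [-0.98693872  0.01833212 -0.16004967]
 [ 0.16051534  0.02761794 -0.98664688]] [0.08747392 0.59563945 0.9157735 ]
```

View pics/scene0.png

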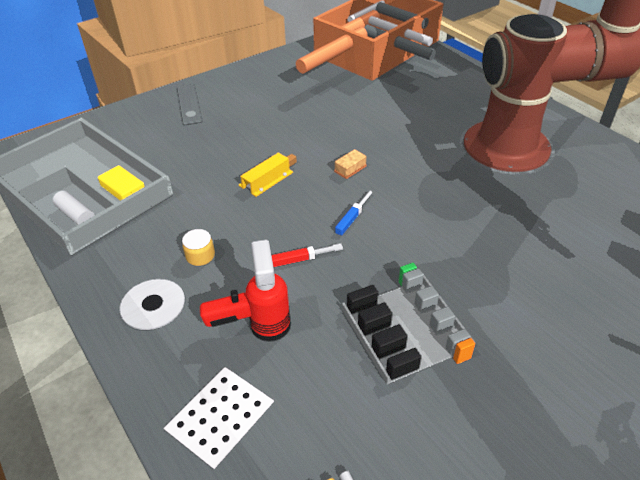

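View pics/top0.png

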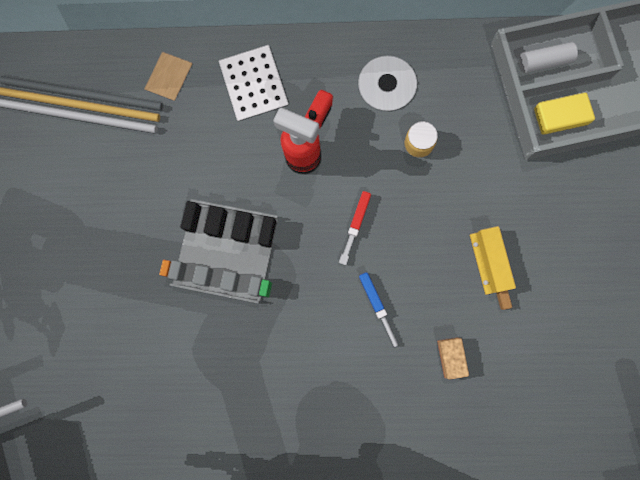

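The top view is usable: x runs up the picture and y to the left. The tray is at about (225,250), the red scraper (355,228), the blue burnisher (378,308), the sleeve (493,260) with the file butt at (505,300), and the cork block at (453,358). Next I'll zoom in.

```bash
cat > h.py <<'E'
import numpy as np, cv2
from station import sensors, get_image, order, ctrl
def cam(n):
    d=get_image(n); d["image"]=np.ascontiguousarray(d["image"][:,:,::-1]); return d
def w(d,u,v,z):
    r=d["R"].T@np.linalg.solve(d["K"],[u,v,1.]); c=-d["R"].T@d["t"]
    return c+r*(z-c[2])/r[2]
def p(d,X):
    X=np.atleast_2d(X); c=X@d["R"].T+d["t"]; q=c@d["K"].T; return q[:,:2]/q[:,2:]
def zoom(d,u0,v0,u1,v1,name,s=5):
    im=cv2.resize(d["image"][v0:v1,u0:u1],None,fx=s,fy=s,interpolation=cv2.INTER_CUBIC)
    cv2.imwrite(name,im)
def segs(d,m):
    hsv=cv2.cvtColor(d["image"],cv2.COLOR_BGR2HSV)
    return hsv
E
python3 - <<'E'
from h import *
d=cam("top")
zoom(d,150,190,290,310,"pics/tray.png",5)
zoom(d,330,180,410,360,"pics/tools.png",3)
zoom(d,425,215,525,390,"pics/slv.png",3)
hsv=cv2.cvtColor(d["image"],cv2.COLOR_BGR2HSV)
def rect(name,lo,hi,roi,z):
    u0,v0,u1,v1=roi
    m=np.zeros(hsv.shape[:2],np.uint8); m[v0:v1,u0:u1]=cv2.inRange(hsv[v0:v1,u0:u1],lo,hi)
    if lo[0]==0 and name=="red": m[v0:v1,u0:u1]|=cv2.inRange(hsv[v0:v1,u0:u1],(170,lo[1],lo[2]),(180,255,255))
    pts=np.argwhere(m)[:,::-1].astype(float)
    W=np.array([w(d,a,b,z)[:2] for a,b in pts]); 
    r=cv2.minAreaRect((W*1000).astype(np.float32)); 
    pc=np.cov(W.T); ev,V=np.linalg.eigh(pc)
    print(name,len(pts),"mean",W.mean(0).round(4),"rect",np.round(r[0],1),np.round(r[1],1),round(r[2],1),"pca ang",np.degrees(np.arctan2(V[1,1],V[0,1])).round(1))
rect("red",(0,150,60),(8,255,255),(330,180,410,260),.016)
rect("blue",(100,150,40),(125,255,255),(350,260,410,330),.016)
rect("green",(50,120,40),(80,255,255),(240,260,290,310),.046)
rect("orange",(8,170,80),(18,255,255),(150,250,190,290),.046)
rect("yellow",(20,150,120),(35,255,255),(460,215,525,310),.036)
rect("butt",(5,100,40),(16,255,255),(490,285,520,315),.016)
rect("cork",(8,60,60),(20,255,255),(430,330,480,385),.032)
E
```

```text
red 339 mean [0.6574 0.0042] rect [657.6   3.9] [17.9 76.3] 69.8 pca ang 160.2
blue 375 mean [ 0.4963 -0.0118] rect [496.8 -11.5] [75.9 18.2] 23.9 pca ang -156.7
green 166 mean [0.5052 0.1881] rect [505.5 188. ] [19.6 30. ] 78.8 pca ang 169.2
orange 110 mean [0.5463 0.3784] rect [546.3 378.4] [13.6 28.1] 77.9 pca ang 167.5
yellow 1871 mean [ 0.551  -0.2402] rect [ 551.6 -239.5] [120.   57.7] 11.2 pca ang -169.3
butt 202 mean [ 0.4776 -0.2631] rect [ 477.4 -263.1] [33.3 21.8] 11.5 pca ang -165.6
cork 995 mean [ 0.3722 -0.1574] rect [ 372.2 -157.1] [72.  45.9] 8.3 pca ang -169.9
```

View pics/tray.png

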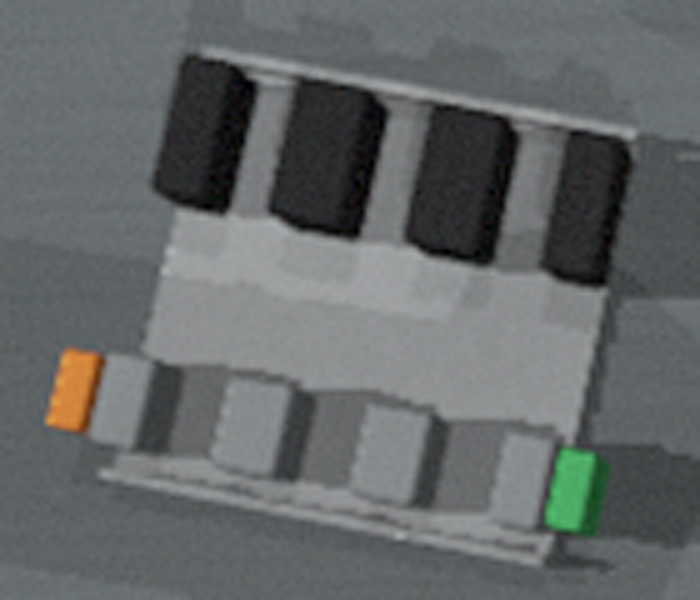

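View pics/tools.png

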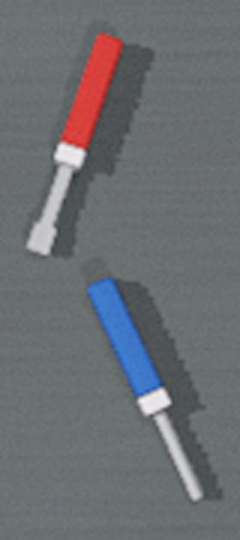

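View pics/slv.png

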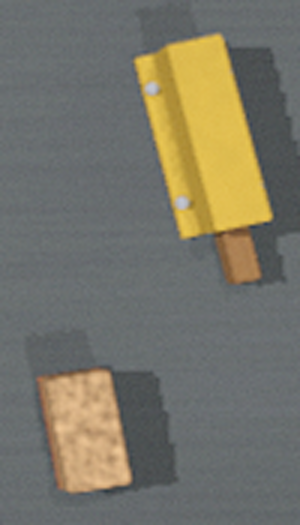

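```bash
cat >> h.py <<'E'
def fr(x,y,deg,z=0):
    a=np.radians(deg); c,s=np.cos(a),np.sin(a)
    return np.array([[c,-s,0,x],[s,c,0,y],[0,0,1,z],[0,0,0,1]])
def box(F,x0,x1,y0,y1,z0,z1):
    P=np.array([[x,y,z] for z in (z0,z1) for x,y in ((x0,y0),(x1,y0),(x1,y1),(x0,y1))])/1000
    return P@F[:3,:3].T+F[:3,3]
def draw(im,d,P,col,s,o,top=False):
    q=((p(d,P)+.5-o)*s).astype(int)
    E=[(4,5),(5,6),(6,7),(7,4)]
    if not top: E+=[(0,1),(1,2),(2,3),(3,0)]+[(i,i+4) for i in range(4)]
    for a,b in E: cv2.line(im,tuple(map(int,q[a])),tuple(map(int,q[b])),col,1)
def overlay(d,items,roi,s,name):
    u0,v0,u1,v1=roi
    im=cv2.resize(d["image"][v0:v1,u0:u1],None,fx=s,fy=s,interpolation=cv2.INTER_CUBIC)
    for P,col,t in items: draw(im,d,P,col,s,np.array([u0,v0]),t)
    cv2.imwrite(name,im)
def tool(F,col=(255,255,0)):
    return [(box(F,-60,30,-9,9,0,20),col,True),(box(F,30,90,-4,4,6,14),col,True)]
def tray(F):
    L=[(box(F,-72,102,-88,88,0,20),(0,255,255),True)]
    for y in (-97,97): L.append((box(F,-57,-27,y-7,y+7,0,46),(255,0,255),True))
    for y in (-54,0,54):
        L.append((box(F,-60,-24,y-14,y+14,5,45),(0,255,0),True))
        L.append((box(F,38,94,y-12,y+12,5,45),(0,255,0),True))
    return L
def sleeve(F):
    return [(box(F,-22,98,-17.5,17.5,0,36),(255,0,0),True),(box(F,-22,98,-29.5,29.5,0,4),(255,0,0),True)]
T_TRAY=fr(.567,.274,-12.2); T_S=fr(.637,.0114,160.2); T_B=fr(.476,-.0205,-156.5)
T_SL=fr(.514,-.252,11); T_F=fr(.518,-.252,11)
E
cat > ov.py <<'E'
from h import *
import sys
n=sys.argv[1]
d=cam("top"); e=cam("scene")
its=tray(T_TRAY)
overlay(d,its,(150,190,290,310),5,f"pics/o_tray{n}.png")
its2=tool(T_S)+tool(T_B)+tool(T_F,(255,255,0))+sleeve(T_SL)
overlay(d,its2,(330,180,530,360),4,f"pics/o_tools{n}.png")
overlay(e,its+its2,(230,140,490,390),3,f"pics/o_scene{n}.png")
E
python3 ov.py 1
```

```text
(no output)
```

View pics/o_tray1.png

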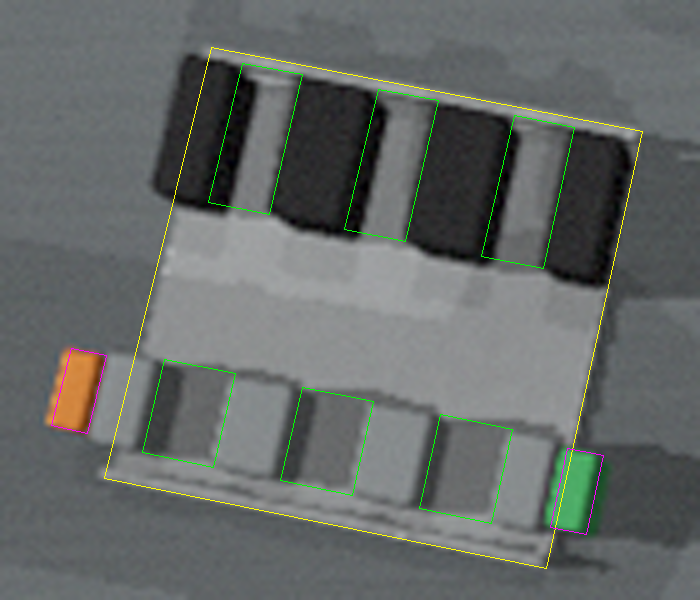

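View pics/o_tools1.png

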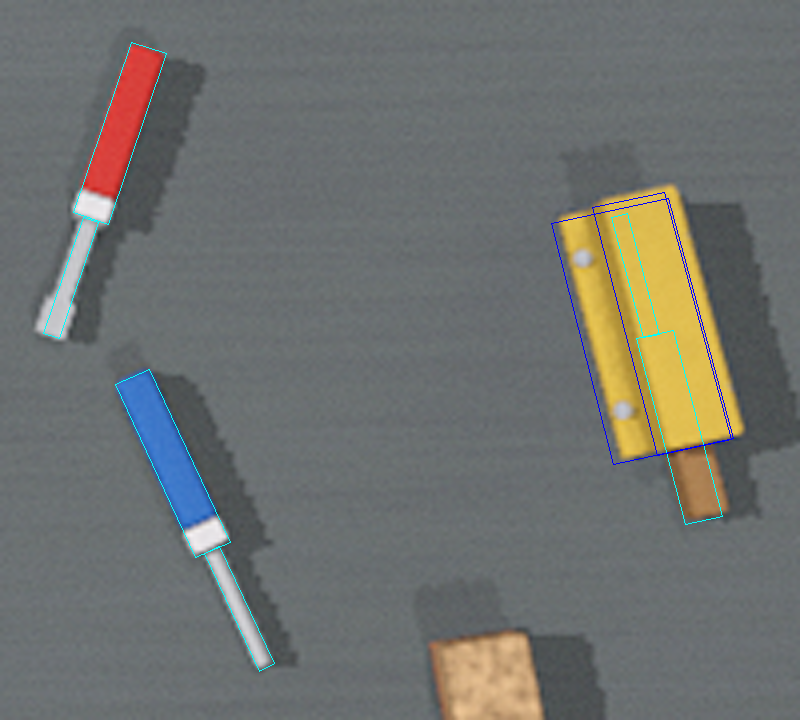

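View pics/o_scene1.png

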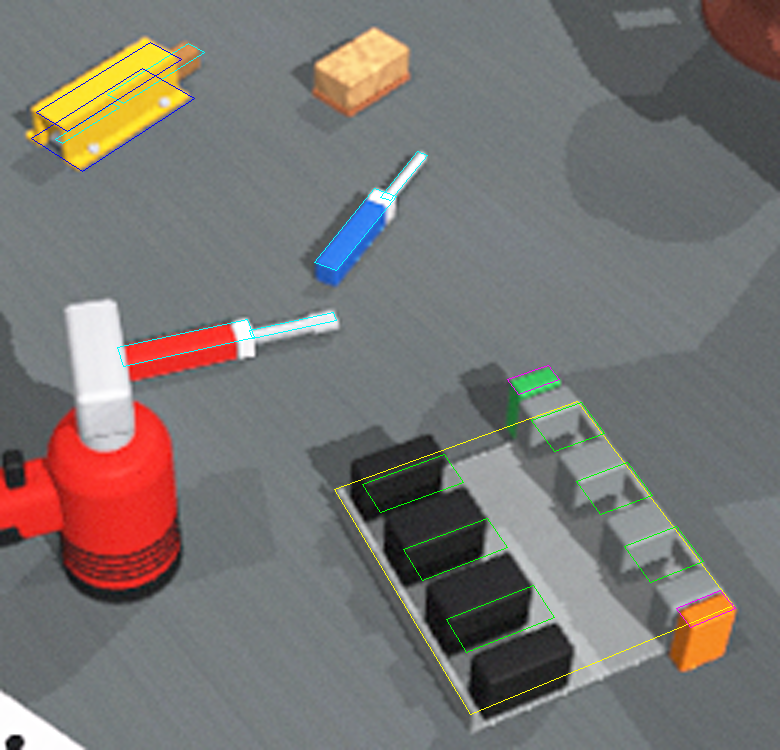

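```bash
cat >> h.py <<'E'
from scipy.spatial.transform import Rotation as Ro
T_TRAY=fr(.567,.2748,-12.2); T_SL=fr(.5165,-.2555,10.7); T_F=fr(.5195,-.2548,10.7)
def inc(x,y,z,h,o=None):
    o=o or sensors.get_obs(); R=Ro.from_rotvec(o["tool_rot"]).as_matrix()
    D=R.T@(np.array([x,y,z])-o["tool_pos"])*100
    hc=np.degrees(np.arctan2(R[1,0],R[0,0])); tw=-((h-hc+180)%360-180)
    print("t",round(o["t"],2),"pos",np.round(o["tool_pos"],4),"head",round(hc,2),"q",np.degrees(o["q"]).round(0),"op",round(o["opening"],4),"tilt",np.degrees(np.arccos(-R[2,2])).round(2),"F",np.round(o["contact_force"],1))
    print("  ->",np.round([*D,tw],2), "rows",round(max(np.linalg.norm(D)/6.25,abs(tw)/10.7),1))
E
python3 -c "
from h import *
inc(.5,.2,.25,176);inc(.4743,-.2633,.12,190.7)"
```

```text
t 0.25 pos [0.2023 0.5911 0.2477] head 161.11 q [64.  3. 92.  0. 85. -7.] op 0.0853 tilt 0.06 F [-0.6  0.8 -0. ]
  -> [-40.83 -27.36  -0.21 -14.89] rows 7.9
t 0.25 pos [0.2023 0.5911 0.2477] head 161.11 q [64.  3. 92.  0. 85. -7.] op 0.0853 tilt 0.06 F [-0.6  0.8 -0. ]
  -> [-53.4  -72.01  12.83 -29.59] rows 14.5
```

Request:
move_arm(increments=[[-40.8, -27.4, 0, -15, 5], [-40.8, -27.4, 0, -15, 5], [-40.8, -27.4, 0, -15, 5], [-40.8, -27.4, 0, -15, 5], [-40.8, -27.4, 0, -15, 5]], newtons=60)

```text
t: 0.88
tool_pos: [0.3914, 0.3419, 0.2484]
tool_rot: [0.106, 3.139, 0.001]
contact_force: [1.2, -0.1, 0.1]
opening: 0.0502
```

```bash
python3 -c "
from h import *
inc(.4743,-.2633,.12,190.7)"
```

```text
t 0.88 pos [0.3914 0.3419 0.2484] head 176.12 q [ 33. -12. 106.  -0.  85. -53.] op 0.0502 tilt 0.04 F [ 1.2 -0.1  0.1]
  -> [-12.36 -59.83  12.83 -14.58] rows 10.0
```

Request:
move_arm(increments=[[-12.4, -59.8, 12.8, -14.6, 5], [-12.4, -59.8, 12.8, -14.6, 5], [-12.4, -59.8, 12.8, -14.6, 5], [-12.4, -59.8, 12.8, -14.6, 5], [-12.4, -59.8, 12.8, -14.6, 5]])

```text
t: 1.5
tool_pos: [0.4316, 0.0439, 0.1852]
tool_rot: [-0.293, 3.127, -0.0]
contact_force: [1.0, -0.0, 0.0]
opening: 0.05
```

```bash
python3 -c "
from h import *
inc(.4743,-.2633,.12,190.7)"
```

```text
t 1.5 pos [0.4316 0.0439 0.1852] head -169.29 q [  -4.  -22.  121.    0.   81. -105.] op 0.05 tilt 0.07 F [ 1. -0.  0.]
  -> [ 1.520e+00 -3.098e+01  6.530e+00  1.000e-02] rows 5.1
```

Request:
move_arm(increments=[[1.5, -31, 6.5, 0, 5], [1.5, -31, 6.5, 0, 5], [1.5, -31, 6.5, 0, 5], [1.5, -31, 6.5, 0, 5], [1.5, -31, 6.5, 0, 5]])

```text
t: 2.12
tool_pos: [0.4738, -0.2593, 0.1211]
tool_rot: [-0.292, 3.127, -0.0]
contact_force: [-0.2, 1.2, 0.2]
opening: 0.0496
```

```bash
python3 -c "
from h import *
inc(.4743,-.2633,.021,190.7)
d=cam('top');zoom(d,430,220,560,340,'pics/g1.png',5)
d=cam('scene');zoom(d,230,110,350,210,'pics/g1s.png',5)"
```

```text
t 2.12 pos [ 0.4738 -0.2593  0.1211] head -169.33 q [ -37.   -2.  110.    0.   72. -137.] op 0.0496 tilt 0.04 F [-0.2  1.2  0.2]
  -> [ 0.03 -0.4  10.01 -0.03] rows 1.6
```

View pics/g1.png

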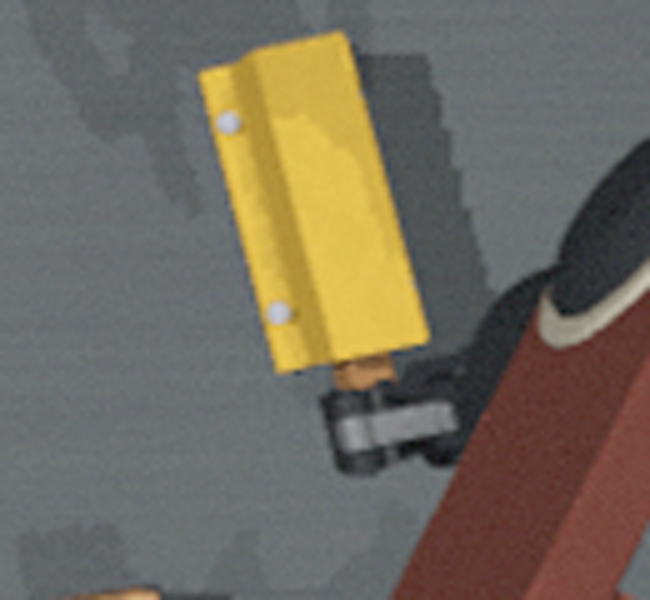

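View pics/g1s.png

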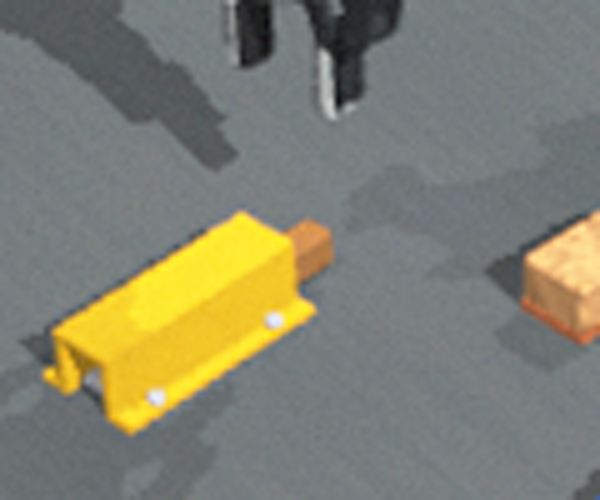

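The fingers stand over the butt, which sits just below the sleeve end. Next I'll descend, with a small shift of −0.4 along tool y.

Request:
move_arm(increments=[[0, -0.4, 5, 0, 5], [0, -0.4, 8, 0, 4], [0, -0.4, 9.9, 0, 4], [0, -0.4, 10, 0, 4], [0, -0.4, 10, 0, 4]])

```text
t: 2.85
tool_pos: [0.4755, -0.2615, 0.0227]
tool_rot: [-0.293, 3.126, -0.002]
contact_force: [0.7, 1.0, 0.8]
opening: 0.04
```

```bash
python3 -c "
from h import *
inc(.4743,-.2633,.021,190.7)
d=cam('top');zoom(d,430,220,560,340,'pics/g2.png',5)
d=cam('scene');zoom(d,230,110,350,210,'pics/g2s.png',5)"
```

```text
t 2.85 pos [ 0.4755 -0.2615  0.0227] head -169.28 q [ -37.    6.  112.    0.   61. -137.] op 0.04 tilt 0.13 F [0.7 1.  0.8]
  -> [ 0.16 -0.16  0.17  0.02] rows 0.0
```

View pics/g2s.png

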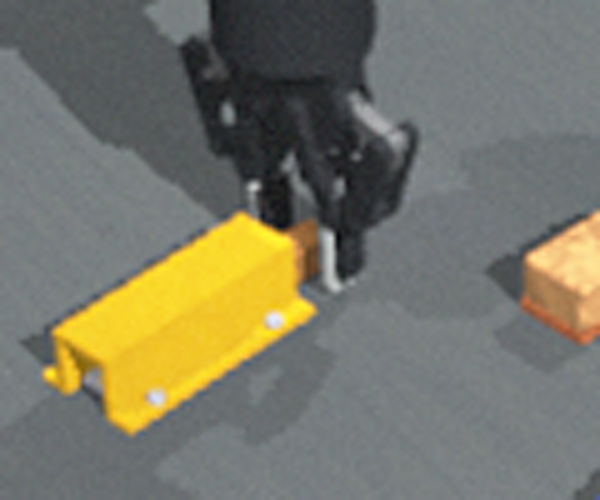

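The fingers straddle the butt clear of the sleeve, so I close here.

Request:
move_arm(increments=[[0.1, -0.1, 0.1, 0, 4], [0.1, -0.1, 0.1, 0, 1.2], [0.1, -0.1, 0.1, 0, 1.2], [0.1, -0.1, 0.1, 0, 1.2]], newtons=50)

```text
t: 3.45
tool_pos: [0.4742, -0.2627, 0.021]
tool_rot: [-0.293, 3.127, -0.002]
contact_force: [-0.1, 0.0, 3.9]
opening: 0.0166
```

```bash
python3 -c "
from h import *
inc(.4743,-.2633,.021,190.7)"
```

```text
t 3.45 pos [ 0.4742 -0.2627  0.021 ] head -169.3 q [ -37.    7.  112.   -0.   61. -138.] op 0.0166 tilt 0.07 F [-0.1  0.   3.9]
  -> [ 0.   -0.06  0.    0.  ] rows 0.0
```

Request:
move_arm(increments=[[0.5, 0, -0.05, 0, 1.2], [3.5, 0, -0.1, 0, 1.2], [6.5, 0, -0.1, 0, 1.2], [9.5, 0, -0.1, 0, 1.2], [12.3, 0, -0.1, 0, 1.2]])

```text
t: 4.08
tool_pos: [0.3517, -0.2848, 0.021]
tool_rot: [-0.293, 3.128, 0.001]
contact_force: [0.7, 0.0, 2.6]
opening: 0.0164
```

```bash
python3 -c "
from h import *
inc(.4743-.9826*.118,-.2633-.1857*.118,.021,190.7)
d=cam('top');zoom(d,400,220,560,400,'pics/g3.png',4)
d=cam('scene');zoom(d,230,90,370,210,'pics/g3s.png',5)"
```

```text
t 4.08 pos [ 0.3517 -0.2848  0.021 ] head -169.3 q [ -48.   -5.  124.    0.   61. -149.] op 0.0164 tilt 0.03 F [0.7 0.  2.6]
  -> [-0.64 -0.16 -0.   -0.  ] rows 0.1
```

View pics/g3s.png

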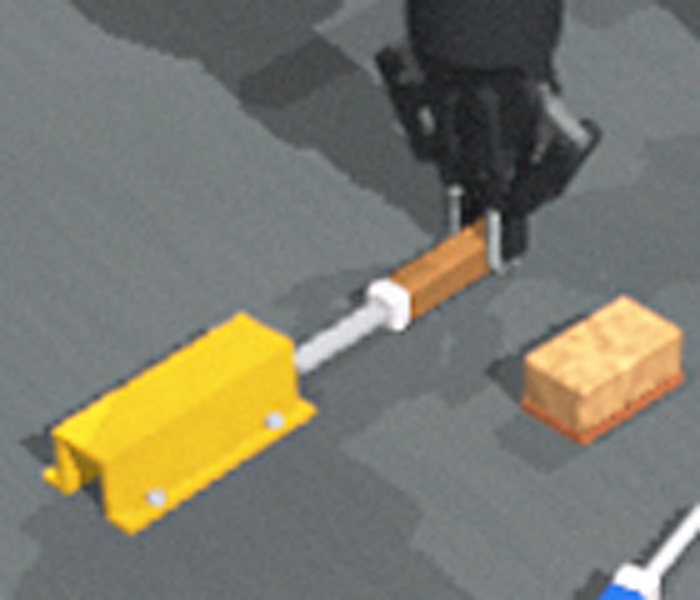

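View pics/g3.png

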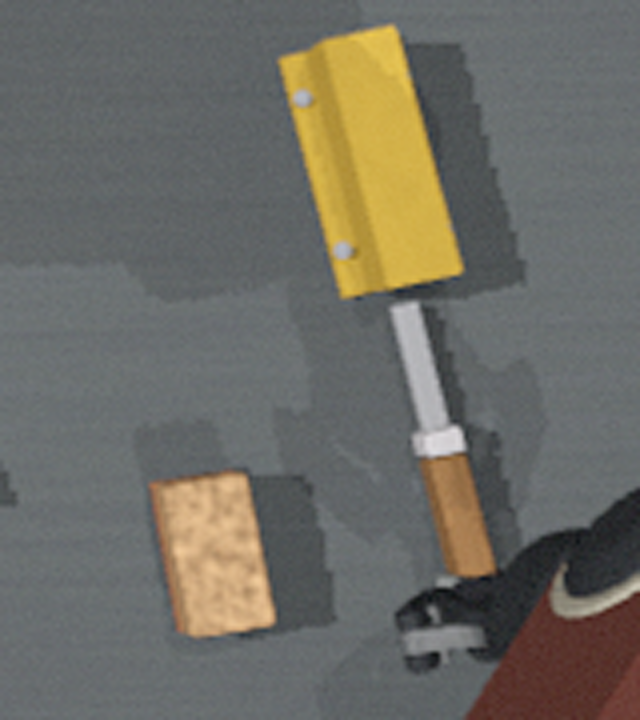

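The blade tip is now just clear of the sleeve (tip at (405,303) against the sleeve end at (400,288) in the zoom), so I release.

Request:
move_arm(increments=[[0, 0, 0, 0, 1.8], [0, 0, 0, 0, 3], [0, 0, 0, 0, 4], [0, 0, 0, 0, 4], [0, 0, 0, 0, 4]])

```text
t: 4.8
tool_pos: [0.3531, -0.285, 0.0212]
tool_rot: [0.294, -3.128, -0.0]
contact_force: [-0.3, 0.5, -0.9]
opening: 0.04
```

Request:
move_arm(increments=[[0, 0, -1.5, 0, 4], [0, 0, -4, 0, 4], [0, 0, -8, 0, 4], [0, 0, -8, 0, 4]])

```text
t: 5.3
tool_pos: [0.3551, -0.2874, 0.1063]
tool_rot: [-0.293, 3.122, -0.012]
contact_force: [0.3, 0.4, 0.4]
opening: 0.0399
```

```bash
python3 -c "
from h import *
T=fr(.5195-.9826*.122,-.2548-.1857*.122,10.7)
inc(T[0,3],T[1,3],.1,190.7)
d=cam('top');overlay(d,tool(T)+sleeve(T_SL),(400,220,560,400),4,'pics/g4.png')
d=cam('scene');overlay(d,tool(T)+sleeve(T_SL),(230,90,370,210),5,'pics/g4s.png')"
```

```text
t 5.3 pos [ 0.3551 -0.2874  0.1063] head -169.29 q [ -48.  -14.  122.    0.   71. -149.] op 0.0399 tilt 0.52 F [0.3 0.4 0.4]
  -> [-4.56  0.15  0.65  0.01] rows 0.7
```

View pics/g4s.png

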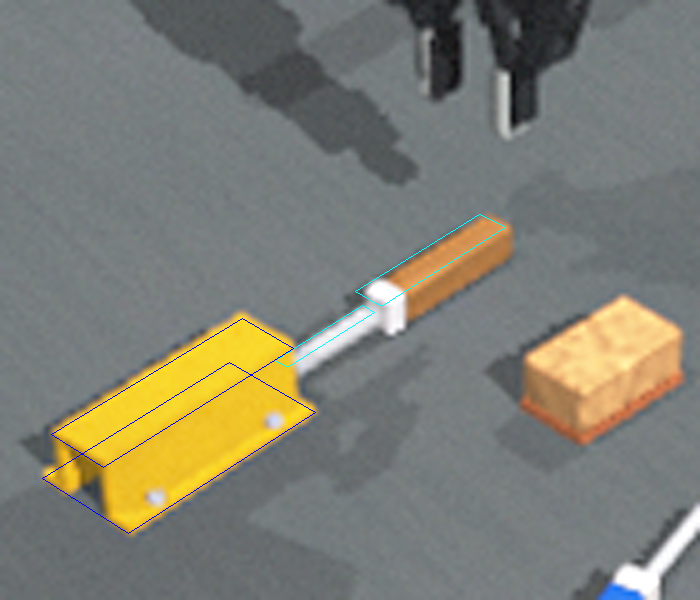

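View pics/g4.png

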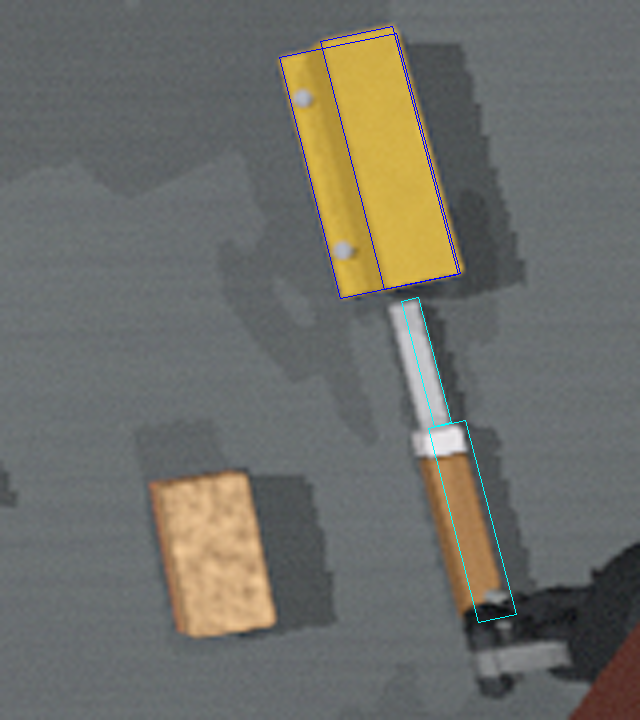

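```bash
python3 -c "
from h import *
inc(.4023,-.2740,.03,190.5)
inc(.4023,-.2740,.0215,190.5)"
```

```text
t 5.4 pos [ 0.3532 -0.2854  0.1023] head -169.3 q [ -48.  -13.  122.    0.   71. -149.] op 0.04 tilt 0.11 F [-0.9  0.7  0.5]
  -> [-5.03  0.22  7.24  0.2 ] rows 1.4
t 5.4 pos [ 0.3532 -0.2854  0.1023] head -169.3 q [ -48.  -13.  122.    0.   71. -149.] op 0.04 tilt 0.11 F [-0.9  0.7  0.5]
  -> [-5.03  0.22  8.09  0.2 ] rows 1.5
```

Request:
move_arm(increments=[[-5, 0.2, 2, 0, 4], [-5, 0.2, 5, 0, 4], [-5, 0.2, 7, 0, 4], [-5, 0.2, 8, 0, 4], [-5, 0.2, 8, 0, 4]])

```text
t: 6.02
tool_pos: [0.4008, -0.2731, 0.0201]
tool_rot: [0.293, -3.126, -0.003]
contact_force: [0.2, -0.7, -0.1]
opening: 0.04
```

Request:
move_arm(increments=[[0, 0, 0, 0, 1.2], [0, 0, 0, 0, 1.2], [0, 0, 0, 0, 1.2], [0, 0, 0, 0, 1.2]])

```text
t: 6.52
tool_pos: [0.4023, -0.2745, 0.0225]
tool_rot: [-0.293, 3.127, -0.003]
contact_force: [-1.0, 0.5, 5.9]
opening: 0.0166
```

```bash
python3 -c "
from h import *
inc(.4023,-.2740,.0215,190.5)
d=cam('top');zoom(d,400,220,560,400,'pics/g5.png',4)
d=cam('scene');zoom(d,230,90,370,210,'pics/g5s.png',5)"
```

```text
t 6.53 pos [ 0.4023 -0.2745  0.0225] head -169.3 q [ -43.   -1.  120.   -0.   61. -144.] op 0.0166 tilt 0.12 F [-1.   0.5  5.9]
  -> [-0.01  0.05  0.1   0.2 ] rows 0.0
```

View pics/g5s.png

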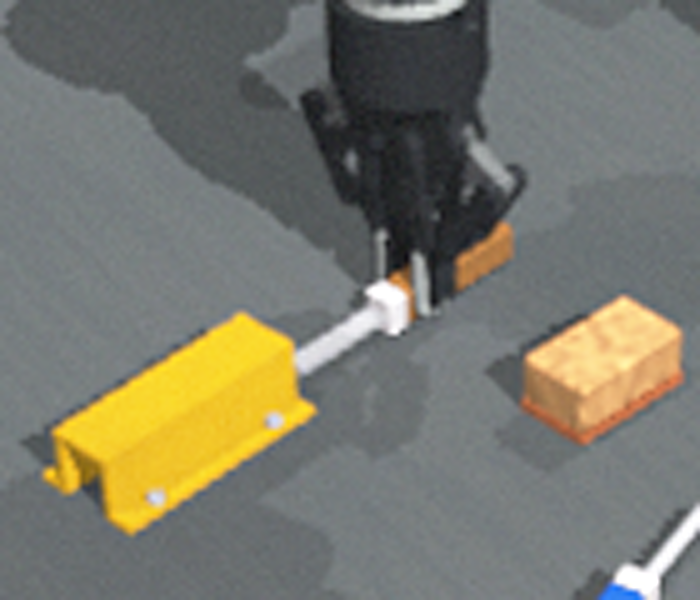

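View pics/g5.png

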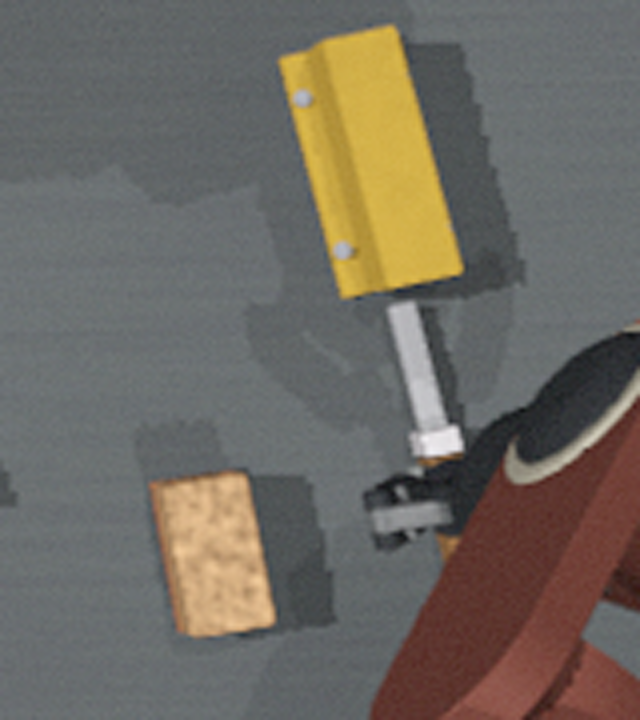

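The jaws hold the handle just behind the ferrule. Lift first.

Request:
move_arm(increments=[[0, 0, -1, 0, 1.2], [0, 0, -3, 0, 1.2], [0, 0, -6, 0, 1.2], [0, 0, -10, 0, 1.2], [0, 0, -12, 0, 1.2]])

```text
t: 7.25
tool_pos: [0.4022, -0.2742, 0.1437]
tool_rot: [-0.293, 3.126, -0.003]
contact_force: [-0.3, -0.2, -0.9]
opening: 0.0168
```

```bash
python3 -c "
from h import *
inc(.5605,.2210,.13,167.8)
d=cam('scene');cv2.imwrite('pics/g6s.png',d['image'])"
```

```text
t 7.25 pos [ 0.4022 -0.2742  0.1437] head -169.29 q [ -43.  -11.  116.    0.   75. -144.] op 0.0168 tilt 0.16 F [-0.3 -0.2 -0.9]
  -> [-24.75  45.72   1.32  22.91] rows 8.3
```

View pics/g6s.png

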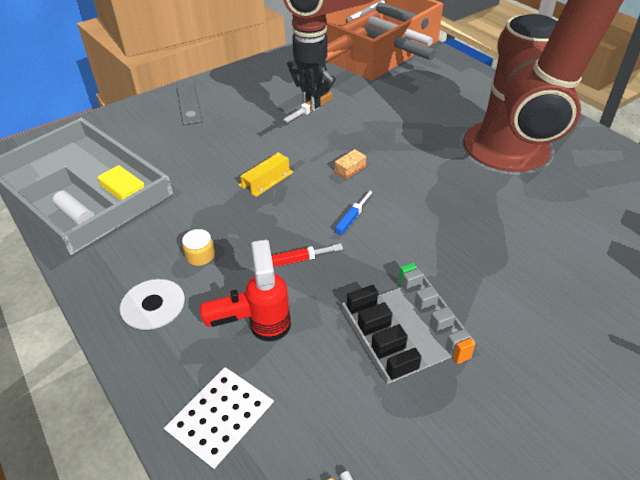

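The file is lifted and held level at about (305,105). Next I carry it to the tray.

Request:
move_arm(increments=[[-24.7, 45.7, 0, 22.9, 1.2], [-24.7, 45.7, 0, 22.9, 1.2], [-24.7, 45.7, 0, 22.9, 1.2], [-24.7, 45.7, 0, 22.9, 1.2], [-24.7, 45.7, 0, 22.9, 1.2]])

```text
t: 7.92
tool_pos: [0.492, 0.0113, 0.1406]
tool_rot: [-0.334, -3.123, 0.0]
contact_force: [0.4, -0.8, -1.1]
opening: 0.0169
```

```bash
python3 -c "
from h import *
inc(.5605,.2210,.13,167.8)"
```

```text
t 7.92 pos [0.492  0.0113 0.1406] head 167.8 q [ -7. -10. 116.  -0.  75. -85.] op 0.0169 tilt 0.04 F [ 0.4 -0.8 -1.1]
  -> [-2.26 21.94  1.05 -0.  ] rows 3.5
```

Request:
move_arm(increments=[[-2.3, 21.9, 1, 0, 1.2], [-2.3, 21.9, 1, 0, 1.2], [-2.3, 21.9, 1, 0, 1.2], [-2.3, 21.9, 2, 0, 1.2], [-2.3, 21.9, 4, 0, 1.2]])

```text
t: 8.55
tool_pos: [0.5614, 0.2205, 0.1007]
tool_rot: [0.328, 3.124, 0.001]
contact_force: [-0.6, -0.8, -1.2]
opening: 0.0164
```

```bash
cat > chk.py <<'E'
from h import *
import sys
# tool pose assumed: origin = tcp - off along blade dir
def chk(n,off,flip,dz=-.0215):
    o=sensors.get_obs(); R=Ro.from_rotvec(o["tool_rot"]).as_matrix(); a=R[:2,0]*(-1 if flip else 1)
    h=np.degrees(np.arctan2(a[1],a[0])); q=o["tool_pos"]
    T=fr(q[0]-off*a[0],q[1]-off*a[1],h,q[2]+dz)
    d=cam("top");its=tray(T_TRAY)+tool(T,(0,0,255)); overlay(d,its,(150,180,300,310),5,f"pics/{n}.png")
    e=cam("scene");overlay(e,its,(320,220,490,390),4,f"pics/{n}s.png")
    L=np.linalg.inv(T_TRAY)@T; print("tool in tray",L[:3,3].round(4),h)
E
python3 -c "
from chk import *
inc(.5605,.2210,.08,167.8)
chk('f1',.005,True)"
```

```text
t 8.55 pos [0.5614 0.2205 0.1007] head 167.99 q [ 14.   8. 102.   0.  70. -64.] op 0.0164 tilt 0.04 F [-0.6 -0.8 -1.2]
  -> [0.1  0.03 2.07 0.19] rows 0.3
tool in tray [ 0.001  -0.0543  0.0792] -12.00587485181558
```

View pics/f1.png

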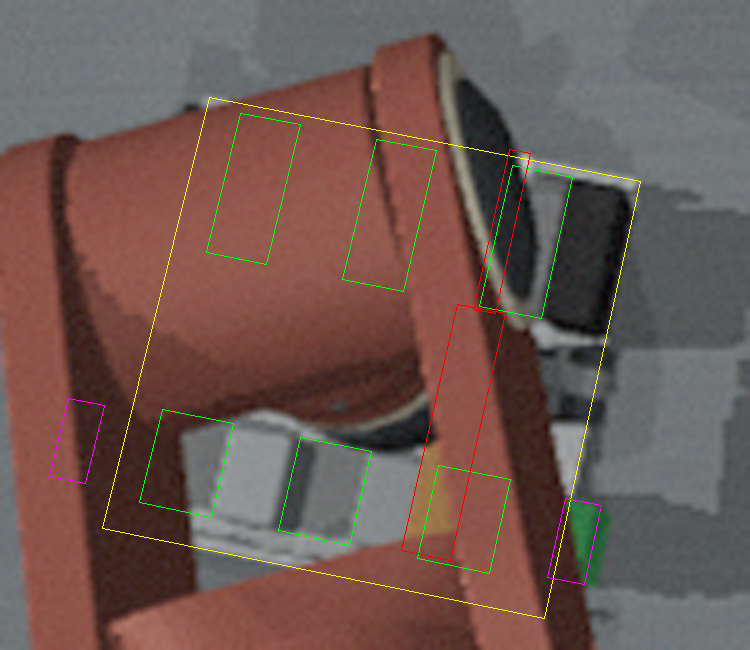

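View pics/f1s.png

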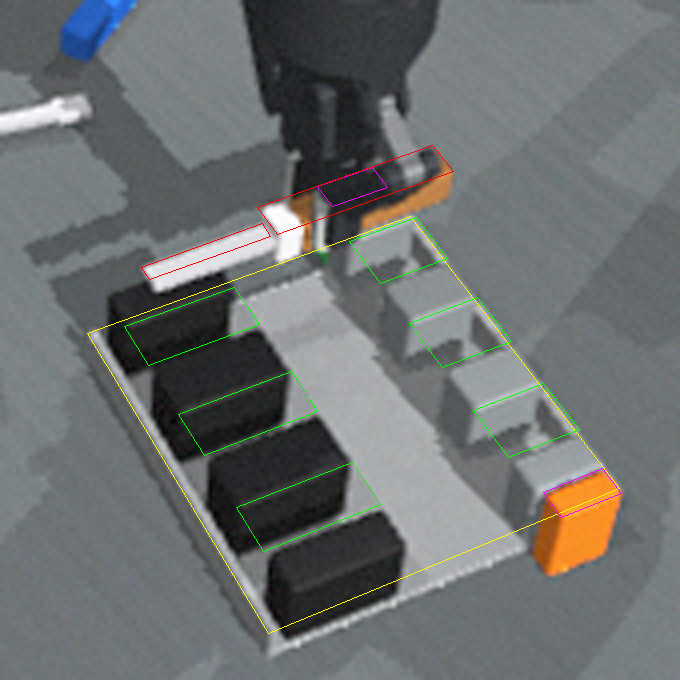

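In the scene view the file sits over the first notch. The ferrule is about 3 mm further back than modelled, so I shift +3 mm along the tray and lower.

Request:
move_arm(increments=[[-0.2, 0, 1, 0.2, 1.2], [-0.2, 0, 2, 0.2, 1.2], [-0.2, 0, 3, 0.2, 1.2], [-0.2, 0, 4, 0.2, 1.2], [-0.2, 0, 4.5, 0.2, 1.2]])

```text
t: 9.28
tool_pos: [0.5627, 0.2178, 0.0553]
tool_rot: [-0.339, -3.122, 0.001]
contact_force: [0.6, 0.2, -0.9]
opening: 0.0164
```

```bash
python3 -c "
from chk import *
inc(.5634,.2200,.0275,167.8)
chk('f2',.008,True,-.0225)"
```

```text
t 9.28 pos [0.5627 0.2178 0.0553] head 167.59 q [ 14.  11. 103.   0.  66. -64.] op 0.0164 tilt 0.07 F [ 0.6  0.2 -0.9]
  -> [-0.03  0.24  2.78 -0.21] rows 0.4
tool in tray [-0.0002 -0.0566  0.0328] -12.405135535513935
```

View pics/f2s.png

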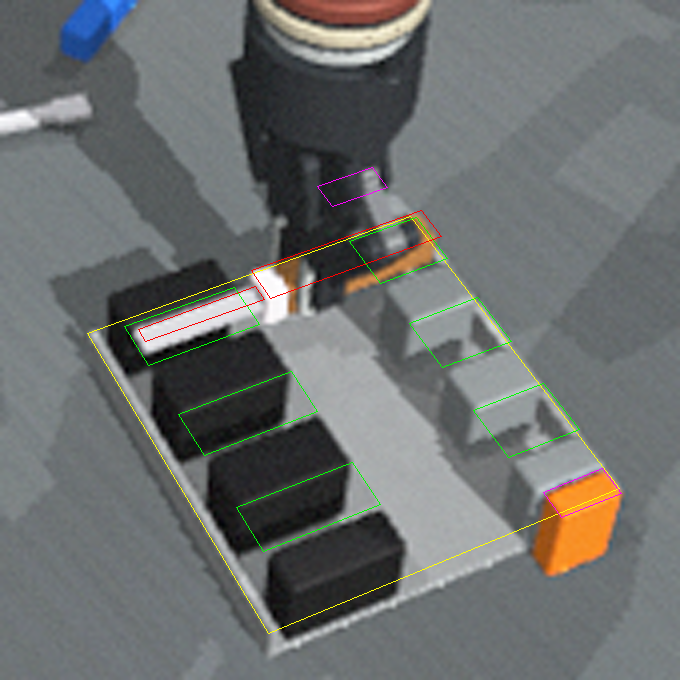

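The blade is between the first two black blocks and roughly centred. I lower it to the floor.

Request:
move_arm(increments=[[0, 0.2, 1, -0.2, 1.2], [0, 0.2, 2, -0.2, 1.2], [0, 0.2, 2.5, -0.2, 1.2], [0, 0.2, 2.7, -0.2, 1.2], [0, 0.2, 2.75, -0.2, 1.2]])

```text
t: 10.0
tool_pos: [0.5636, 0.2199, 0.0288]
tool_rot: [0.334, 3.124, 0.0]
contact_force: [0.1, 0.3, -1.5]
opening: 0.0168
```

```bash
python3 -c "
from chk import *
inc(.5634,.2200,.0275,167.8)
chk('f3',.008,True,-.0225)"
```

```text
t 10.0 pos [0.5636 0.2199 0.0288] head 167.8 q [ 14.  14. 103.   0.  63. -64.] op 0.0168 tilt 0.0 F [ 0.1  0.3 -1.5]
  -> [0.02 0.   0.13 0.  ] rows 0.0
tool in tray [ 0.0003 -0.0544  0.0063] -12.197793164679931
```

View pics/f3s.png

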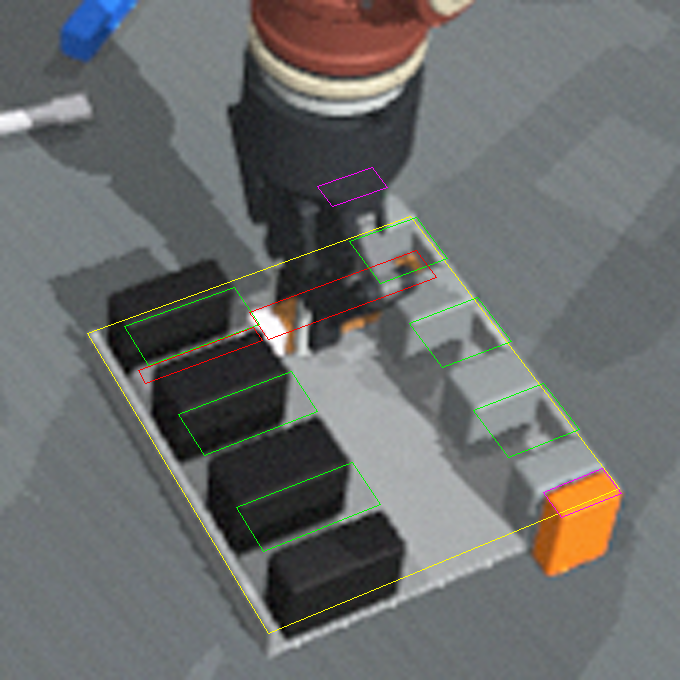

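Request:
move_arm(increments=[[0, 0, 0.1, 0, 1.2], [0, 0, 0.15, 0, 1.2], [0, 0, 0.2, 0, 1.2]])

```text
t: 10.48
tool_pos: [0.5637, 0.22, 0.0275]
tool_rot: [-0.334, -3.124, 0.0]
contact_force: [-3.6, -0.7, 4.6]
opening: 0.0167
```

Request:
move_arm(increments=[[0, 0, 0, 0, 1.8], [0, 0, 0, 0, 2.5], [0, 0, 0, 0, 3.2], [0, 0, -1, 0, 3.5], [0, 0, -3, 0, 3.5]])

```text
t: 11.1
tool_pos: [0.5629, 0.2198, 0.057]
tool_rot: [-0.334, -3.122, 0.001]
contact_force: [0.4, 0.3, -0.0]
opening: 0.0351
```

```bash
python3 -c "
from chk import *
inc(.6323,.0130,.12,160.2)
chk('f4',.008,True,-.0225)"
```

```text
t 11.1 pos [0.5629 0.2198 0.057 ] head 167.8 q [ 14.  11. 103.   0.  66. -64.] op 0.0351 tilt 0.1 F [ 0.4  0.3 -0. ]
  -> [-11.14 -18.75  -6.3    7.6 ] rows 3.6
tool in tray [-0.0004 -0.0547  0.0345] -12.19972815093803
```

View pics/f4s.png

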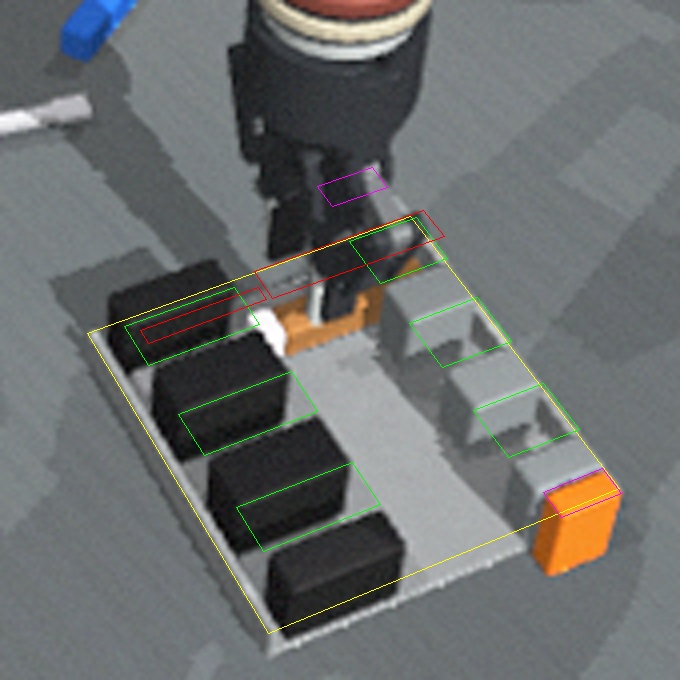

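The file lies in slot one and the fingers are clear. I go up and on to the scraper, checking where the heat gun is first.

```bash
python3 -c "
from h import *
d=cam('top')
for u,v,z in ((302,172,0),(281,150,.05),(322,150,.05),(297,124,.2),(275,120,.2),(318,135,.2)): print(u,v,w(d,u,v,z).round(3))"
```

```text
302 172 [0.742 0.12  0.   ]
281 150 [0.772 0.157 0.05 ]
322 150 [0.77  0.077 0.05 ]
297 124 [0.764 0.114 0.2  ]
275 120 [0.772 0.15  0.2  ]
318 135 [0.744 0.08  0.2  ]
```

Request:
move_arm(increments=[[0, 0, -5, 0, 4], [-5.7, -9, -9, 7.6, 4], [-11.1, -18.7, -9, 7.6, 4], [-11.1, -18.7, -8, 7.6, 4], [-11.1, -18.7, -7, 7.6, 4]])

```text
t: 11.88
tool_pos: [0.634, 0.0107, 0.1283]
tool_rot: [0.543, 3.091, -0.0]
contact_force: [-0.3, 0.7, 0.8]
opening: 0.0401
```

```bash
python3 -c "
from h import *
inc(.6323,.0130,.0215,160.2)
its=tool(T_S)
d=cam('top');overlay(d,its,(330,160,430,280),5,'pics/s1.png')
d=cam('scene');overlay(d,its,(230,200,370,330),5,'pics/s1s.png')"
```

```text
t 11.88 pos [0.634  0.0107 0.1283] head 160.07 q [ -6.  10.  97.  -0.  73. -76.] op 0.0401 tilt 0.18 F [-0.3  0.7  0.8]
  -> [ 0.27  0.15 10.68 -0.13] rows 1.7
```

View pics/s1s.png

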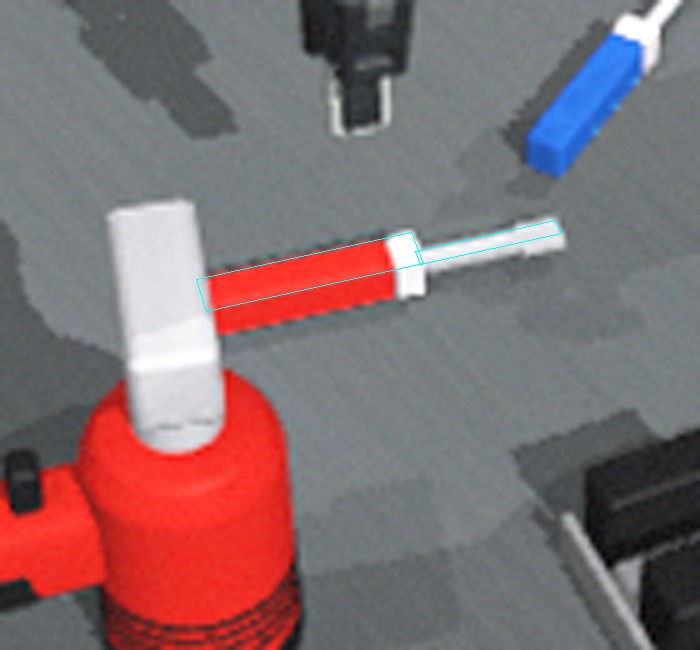

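View pics/s1.png

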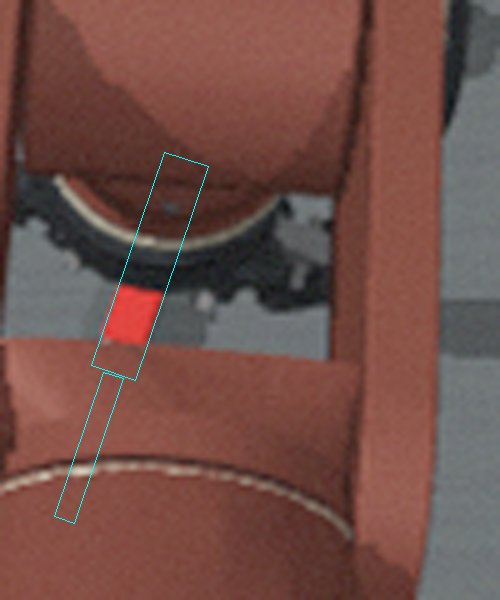

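The scraper overlay matches within a pixel and the gun is about 17 cm away. Descend and grip.

Request:
move_arm(increments=[[0.2, 0.1, 4, 0, 4], [0.2, 0.1, 7, 0, 4], [0.2, 0.1, 9.5, 0, 4], [0.2, 0.1, 10.5, 0, 4], [0.2, 0.1, 10.6, 0, 4]])

```text
t: 12.6
tool_pos: [0.6306, 0.0159, 0.0205]
tool_rot: [-0.539, -3.094, -0.0]
contact_force: [1.0, -0.2, 0.1]
opening: 0.0399
```

Request:
move_arm(increments=[[0, 0, 0, 0, 1.2], [0, 0, 0, 0, 1.2], [0, 0, 0, 0, 1.2], [0, 0, 0, 0, 1.2]])

```text
t: 13.1
tool_pos: [0.6322, 0.0153, 0.0225]
tool_rot: [0.54, 3.092, 0.001]
contact_force: [-0.9, 0.8, 5.3]
opening: 0.0168
```

```bash
python3 -c "
from h import *
inc(.6323,.0130,.0215,160.2)
its=tool(T_S)
d=cam('scene');zoom(d,230,200,370,330,'pics/s2s.png',5)"
```

```text
t 13.1 pos [0.6322 0.0153 0.0225] head 160.2 q [ -5.  17. 100.   0.  63. -76.] op 0.0168 tilt 0.15 F [-0.9  0.8  5.3]
  -> [-0.09 -0.21  0.1   0.  ] rows 0.0
```

View pics/s2s.png

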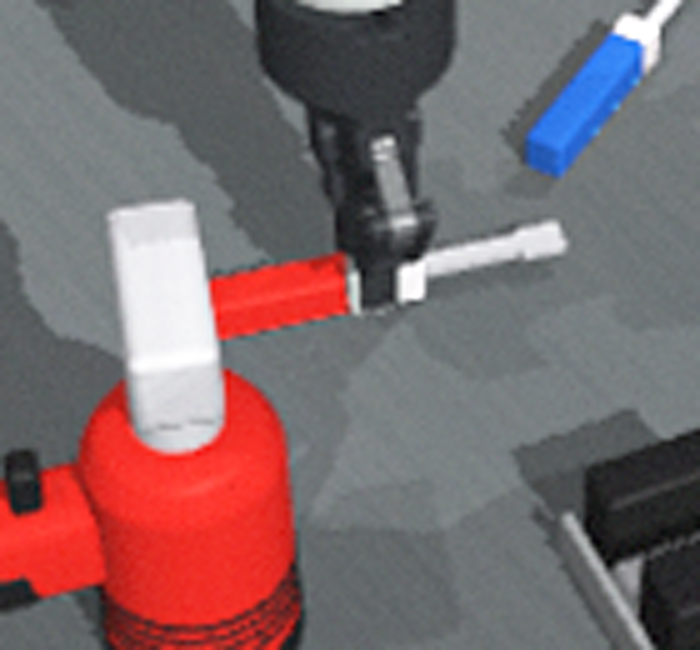

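The scraper is held by the ferrule end of its handle (offset about +8). Lift.

Request:
move_arm(increments=[[0, 0, -1, 0, 1.2], [0, 0, -3, 0, 1.2], [0, 0, -6, 0, 1.2], [3, 0, -10, 10, 1.2], [6, 0, -13, 20, 1.2]])

```text
t: 13.78
tool_pos: [0.5746, 0.0357, 0.1539]
tool_rot: [1.077, 2.948, 0.001]
contact_force: [0.1, -1.0, -1.0]
opening: 0.0169
```

```bash
python3 -c "
from h import *
inc(.5748,.2731,.14,-12.2)"
```

```text
t 13.78 pos [0.5746 0.0357 0.1539] head 139.85 q [ -4.   1. 104.   0.  75. -54.] op 0.0169 tilt 0.16 F [ 0.1 -1.  -1. ]
  -> [ 15.3   18.16   1.39 152.05] rows 14.2
```

Request:
move_arm(increments=[[3, 3.6, 0, 10.5, 1.2], [6, 7.2, 0, 21, 1.2], [9, 10.8, 0, 31.5, 1.2], [12, 14.4, 0, 42, 1.2], [15.3, 18.1, 0, 52.5, 1.2]])

```text
t: 14.4
tool_pos: [0.5728, 0.274, 0.1522]
tool_rot: [2.272, 2.169, 0.002]
contact_force: [0.1, 0.1, -1.4]
opening: 0.0168
```

Request:
move_arm(increments=[[0, 0, 0, 10.5, 1.2], [0, 0, 0, 21, 1.2], [0, 0, 0, 31.5, 1.2], [0, 0, 0, 42, 1.2], [0, 0, 0, 52.5, 1.2]])

```text
t: 15.02
tool_pos: [0.5728, 0.2726, 0.152]
tool_rot: [2.997, 0.941, 0.001]
contact_force: [-1.0, -0.3, -1.8]
opening: 0.0167
```

```bash
python3 -c "
from h import *
inc(.5748,.2731,.10,-12.2)"
```

```text
t 15.03 pos [0.5728 0.2726 0.152 ] head 34.86 q [19.  9. 96. -0. 75. 74.] op 0.0167 tilt 0.05 F [-1.  -0.3 -1.8]
  -> [ 0.18  0.07  5.2  47.06] rows 4.4
```

Request:
move_arm(increments=[[0.1, 0, 0, 10.5, 1.2], [0.2, 0.1, 1, 21, 1.2], [0.2, 0.1, 2, 31.5, 1.2], [0.2, 0.1, 3.5, 42, 1.2], [0.2, 0.1, 5, 47.1, 1.2]])

```text
t: 15.65
tool_pos: [0.5752, 0.273, 0.1017]
tool_rot: [-3.124, 0.331, -0.002]
contact_force: [-1.0, 0.2, -2.0]
opening: 0.0169
```

```bash
python3 -c "
from chk import *
inc(.5748,.2731,.0285,-12.2)
chk('s3',.008,False,-.0225)"
```

```text
t 15.65 pos [0.5752 0.273  0.1017] head -12.1 q [ 19.  12.  97.  -0.  71. 121.] op 0.0169 tilt 0.07 F [-1.   0.2 -2. ]
  -> [-0.05  0.    7.32  0.1 ] rows 1.2
tool in tray [ 0.0004 -0.0001  0.0792] -12.096850021913466
```

View pics/s3s.png

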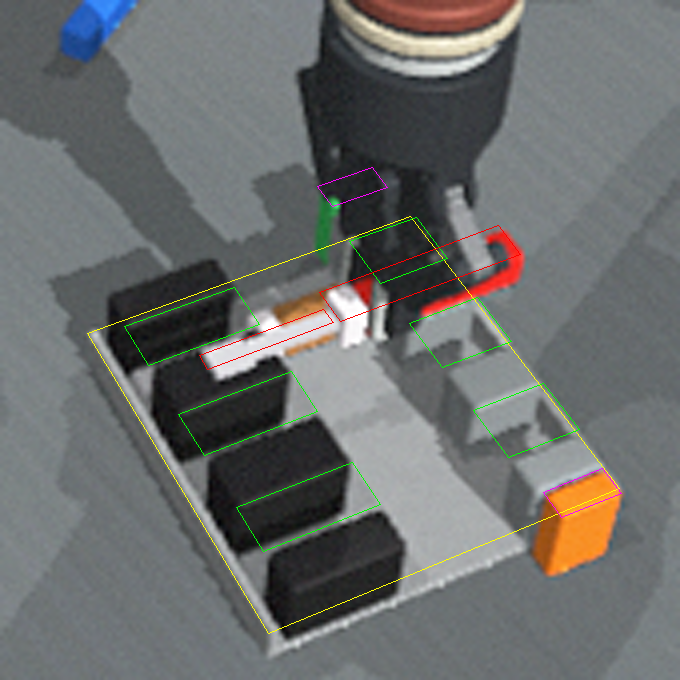

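The overlay agrees with the held scraper (tip at (207,362)), so I lower.

Request:
move_arm(increments=[[0, 0, 1.5, 0, 1.2], [0, 0, 3, 0, 1.2], [0, 0, 4.5, 0, 1.2], [0, 0, 5.5, 0, 1.2], [0, 0, 6, 0, 1.2]])

```text
t: 16.38
tool_pos: [0.5746, 0.2728, 0.0396]
tool_rot: [3.124, -0.325, -0.002]
contact_force: [-0.1, -0.1, -1.0]
opening: 0.0167
```

```bash
python3 -c "
from chk import *
inc(.5748,.2731,.0275,-12.2)
chk('s4',.008,False,-.0225)"
```

```text
t 16.38 pos [0.5746 0.2728 0.0396] head -11.89 q [ 19.  16.  99.  -0.  65. 121.] op 0.0167 tilt 0.08 F [-0.1 -0.1 -1. ]
  -> [ 0.02 -0.03  1.21  0.31] rows 0.2
tool in tray [-0.0002 -0.0004  0.0171] -11.887837529509047
```

View pics/s4s.png

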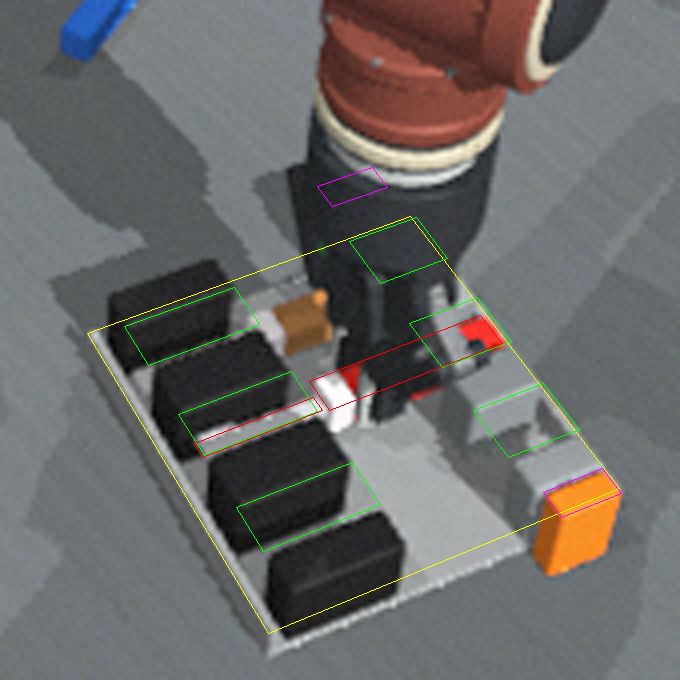

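The scraper is entering the middle notches correctly, so I lower it the rest of the way.

Request:
move_arm(increments=[[0, 0, 0.5, 0.2, 1.2], [0, 0, 0.9, 0.2, 1.2], [0, 0, 1.1, 0.2, 1.2], [0, 0, 1.25, 0.2, 1.2], [0, 0, 1.25, 0.2, 1.2]])

```text
t: 17.1
tool_pos: [0.575, 0.2729, 0.0283]
tool_rot: [3.124, -0.331, -0.0]
contact_force: [0.2, -0.8, -1.3]
opening: 0.0166
```

Request:
move_arm(increments=[[0, 0, 0.05, 0, 1.2], [0, 0, 0.1, 0, 1.2], [0, 0, 0.15, 0, 1.2]])

```text
t: 17.48
tool_pos: [0.5752, 0.273, 0.0276]
tool_rot: [3.124, -0.331, -0.0]
contact_force: [-2.4, -1.1, 4.4]
opening: 0.0169
```

Request:
move_arm(increments=[[0, 0, 0, 0, 1.8], [0, 0, 0, 0, 2.5], [0, 0, 0, 0, 3.2], [0, 0, -1, 0, 3.5], [0, 0, -3, 0, 3.5]])

```text
t: 18.1
tool_pos: [0.5744, 0.2728, 0.057]
tool_rot: [3.123, -0.331, -0.003]
contact_force: [-0.1, -0.1, 0.5]
opening: 0.0349
```

Request:
move_arm(increments=[[0, 0, -4, -10, 3.5], [0, 0, -10, -20, 4], [0, 0, -10, -30, 4]])

```text
t: 18.48
tool_pos: [0.5793, 0.2745, 0.1666]
tool_rot: [-3.099, -0.498, -0.023]
contact_force: [0.4, 0.6, 0.3]
opening: 0.0398
```

```bash
python3 -c "
from chk import *
c=T_B[:3,:3]@np.array([.005,0,0])+T_B[:3,3]; print(c)
inc(c[0],c[1],.12,23.5)
chk('s5',.008,False,-.0225)"
```

```text
[ 0.4714147  -0.02249375  0.        ]
t 18.48 pos [0.5793 0.2745 0.1666] head 18.24 q [19.  8. 95. -0. 76. 90.] op 0.0398 tilt 0.86 F [0.4 0.6 0.3]
  -> [-19.61  24.83   4.37  -5.26] rows 5.1
tool in tray [ 0.0052 -0.0018  0.1441] 18.2394168422525
```

View pics/s5s.png

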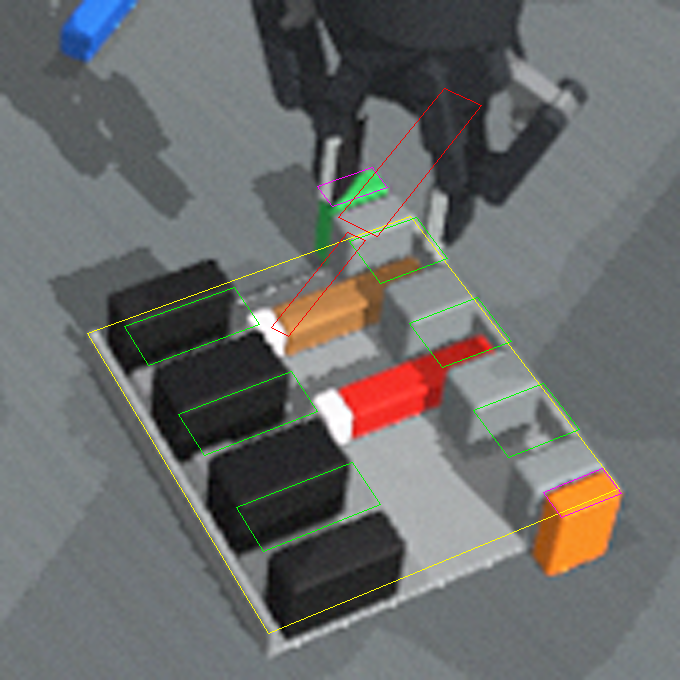

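Both the file and the scraper lie in their slots. Next, the burnisher.

Request:
move_arm(increments=[[-19.6, 24.8, 4.3, -5.5, 4], [-19.6, 24.8, 4.3, -5.5, 4], [-19.6, 24.8, 4.3, -5.5, 4], [-19.6, 24.8, 4.3, -5.5, 4], [-19.6, 24.8, 4.3, -5.5, 4]])

```text
t: 19.2
tool_pos: [0.4656, -0.0187, 0.1142]
tool_rot: [-3.077, -0.633, 0.001]
contact_force: [0.4, -0.4, -0.3]
opening: 0.04
```

```bash
python3 -c "
from h import *
inc(.4714,-.0225,.0215,23.5)
its=tool(T_B)
d=cam('top');overlay(d,its,(330,240,430,360),5,'pics/b1.png')
d=cam('scene');overlay(d,its,(300,160,420,270),5,'pics/b1s.png')"
```

```text
t 19.2 pos [ 0.4656 -0.0187  0.1142] head 23.24 q [-11. -12. 120.  -0.  72.  55.] op 0.04 tilt 0.03 F [ 0.4 -0.4 -0.3]
  -> [ 0.39  0.58  9.27 -0.26] rows 1.5
```

View pics/b1s.png

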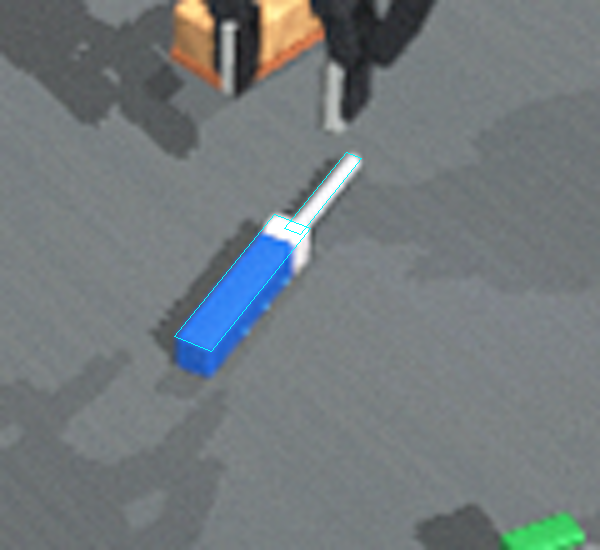

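The overlay fits the burnisher, so I descend and grip.

Request:
move_arm(increments=[[0.4, 0.6, 4, 0, 4], [0.4, 0.6, 7, 0, 4], [0.4, 0.6, 8.5, 0, 4], [0.4, 0.6, 9.1, 0, 4], [0.4, 0.6, 9.2, 0, 4]])

```text
t: 19.92
tool_pos: [0.4736, -0.021, 0.0232]
tool_rot: [3.076, 0.637, 0.001]
contact_force: [-0.1, -0.1, 0.4]
opening: 0.0399
```

Request:
move_arm(increments=[[0, 0, 0, 0, 1.2], [0, 0, 0, 0, 1.2], [0, 0, 0, 0, 1.2], [0, 0, 0, 0, 1.2]])

```text
t: 20.42
tool_pos: [0.4743, -0.0213, 0.0241]
tool_rot: [3.075, 0.637, 0.004]
contact_force: [0.2, 0.0, 6.0]
opening: 0.0166
```

```bash
python3 -c "
from h import *
inc(.4714,-.0225,.0215,23.5)
its=tool(T_B)
d=cam('scene');zoom(d,300,160,420,270,'pics/b2s.png',5)"
```

```text
t 20.43 pos [ 0.4743 -0.0213  0.0241] head 23.4 q [-12.  -3. 121.   0.  61.  55.] op 0.0166 tilt 0.14 F [0.2 0.  6. ]
  -> [-0.31 -0.01  0.26 -0.1 ] rows 0.1
```

View pics/b2s.png

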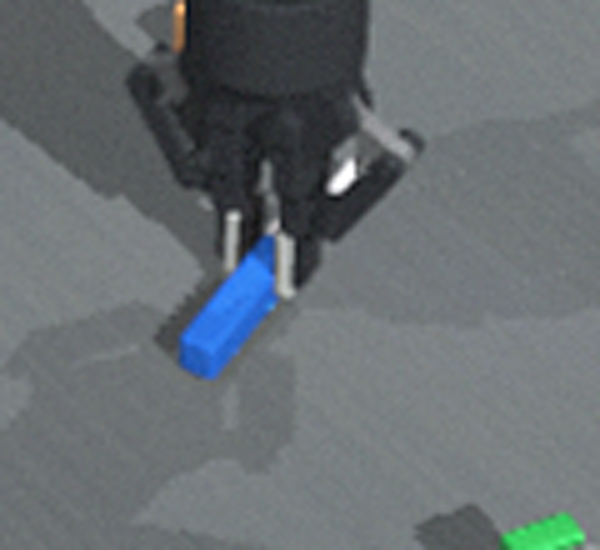

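Request:
move_arm(increments=[[0, 0, -1, 0, 1.2], [0, 0, -3, 0, 1.2], [0, 0, -6, 0, 1.2], [0, 0, -10, -10, 1.2], [0, 0, -12, -20, 1.2]])

```text
t: 21.1
tool_pos: [0.4737, -0.0213, 0.1453]
tool_rot: [2.914, 1.169, 0.004]
contact_force: [0.4, -0.8, -1.2]
opening: 0.0164
```

```bash
python3 -c "
from h import *
inc(.5833,.3265,.145,167.8)"
```

```text
t 21.1 pos [ 0.4737 -0.0213  0.1453] head 43.73 q [-12. -13. 118.  -0.  75.  35.] op 0.0164 tilt 0.17 F [ 0.4 -0.8 -1.2]
  -> [ 3.1960e+01 -1.7560e+01  4.0000e-02 -1.2407e+02] rows 11.6
```

Request:
move_arm(increments=[[6, -3.3, 0, -10.5, 1.2], [12, -6.6, 0, -21, 1.2], [18, -9.9, 0, -31.5, 1.2], [24, -13.2, 0, -42, 1.2], [29, -16, 0, -52.5, 1.2]])

```text
t: 21.72
tool_pos: [0.5681, 0.2784, 0.1426]
tool_rot: [2.097, 2.339, -0.001]
contact_force: [1.2, -1.0, -0.7]
opening: 0.0166
```

```bash
python3 -c "
from h import *
inc(.5833,.3265,.145,167.8)"
```

```text
t 21.73 pos [0.5681 0.2784 0.1426] head 96.26 q [19.  9. 97. -0. 75. 13.] op 0.0166 tilt 0.04 F [ 1.2 -1.  -0.7]
  -> [  4.61   2.03  -0.24 -71.54] rows 6.7
```

Request:
move_arm(increments=[[1, 0.5, 0, -10.5, 1.2], [2, 1, 0, -21, 1.2], [3, 1.5, 0, -31.5, 1.2], [4, 2, 0, -42, 1.2], [4.6, 2, 0, -52.5, 1.2]])

```text
t: 22.35
tool_pos: [0.583, 0.3246, 0.1424]
tool_rot: [-0.846, -3.025, 0.001]
contact_force: [0.1, -0.5, -1.6]
opening: 0.0164
```

```bash
python3 -c "
from h import *
inc(.5833,.3265,.1,167.8)"
```

```text
t 22.35 pos [0.583  0.3246 0.1424] head 148.76 q [ 23.  13.  91.  -0.  75. -36.] op 0.0164 tilt 0.06 F [ 0.1 -0.5 -1.6]
  -> [  0.07   0.18   4.24 -19.04] rows 1.8
```

Request:
move_arm(increments=[[0.1, 0.2, 0, -10, 1.2], [0.1, 0.2, 1, -19, 1.2], [0.1, 0.2, 2.5, -19, 1.2], [0.1, 0.2, 4, -19, 1.2], [0.1, 0.2, 4.2, -19, 1.2]])

```text
t: 22.98
tool_pos: [0.5821, 0.3259, 0.098]
tool_rot: [-0.346, -3.119, 0.003]
contact_force: [-0.6, 0.5, -1.1]
opening: 0.0167
```

```bash
python3 -c "
from chk import *
inc(.5833,.3265,.0285,167.8)
chk('b3',.005,True,-.024)"
```

```text
t 22.98 pos [0.5821 0.3259 0.098 ] head 167.33 q [ 23.  16.  93.  -0.  71. -54.] op 0.0167 tilt 0.25 F [-0.6  0.5 -1.1]
  -> [-0.13  0.11  6.95 -0.47] rows 1.1
tool in tray [-0.001   0.0532  0.074 ] -12.671689534058585
```

View pics/b3s.png

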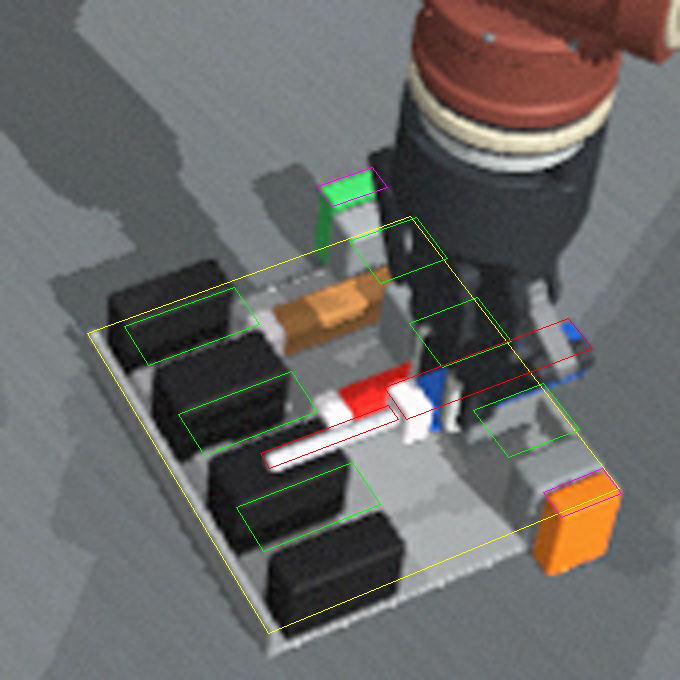

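The burnisher matches its overlay (tip at (268,465)). I lower it with a 1 mm correction.

Request:
move_arm(increments=[[-0.1, 0.1, 1.5, -0.2, 1.2], [-0.1, 0.1, 3, -0.2, 1.2], [-0.1, 0.1, 4.5, -0.2, 1.2], [-0.1, 0.1, 5.5, -0.2, 1.2], [-0.1, 0.1, 5.6, -0.2, 1.2]])

```text
t: 23.7
tool_pos: [0.5839, 0.327, 0.0431]
tool_rot: [-0.339, -3.121, 0.002]
contact_force: [-0.6, -0.6, -0.4]
opening: 0.0166
```

```bash
python3 -c "
from chk import *
inc(.5833,.3265,.029,167.8)
chk('b4',.005,True,-.024)"
```

```text
t 23.7 pos [0.5839 0.327  0.0431] head 167.6 q [ 23.  20.  94.  -0.  66. -55.] op 0.0166 tilt 0.14 F [-0.6 -0.6 -0.4]
  -> [ 0.05 -0.06  1.41 -0.2 ] rows 0.2
tool in tray [0.0005 0.0546 0.0191] -12.398421384555357
```

View pics/b4s.png

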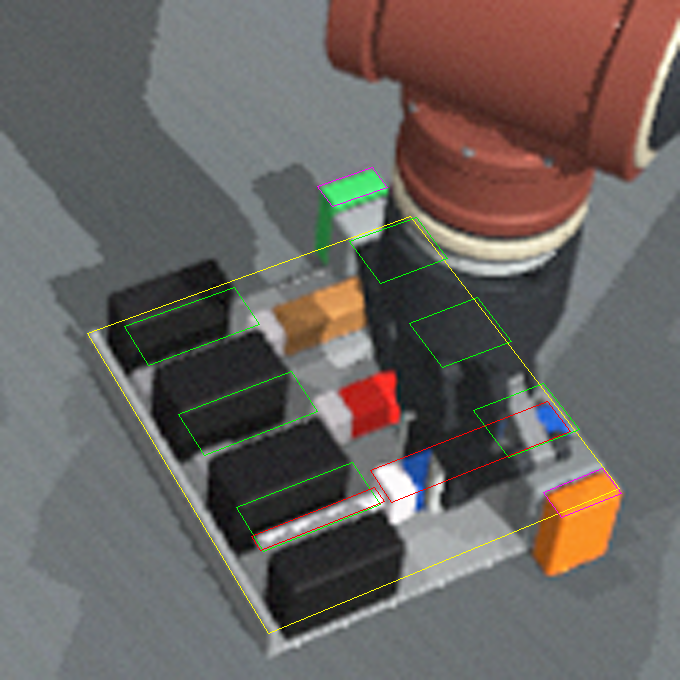

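The rod is in the notch and the handle is over its own, so I finish lowering.

Request:
move_arm(increments=[[0, -0.05, 0.5, -0.2, 1.2], [0, -0.05, 0.9, -0.2, 1.2], [0, -0.05, 1.2, -0.2, 1.2], [0, -0.05, 1.3, -0.2, 1.2], [0, -0.05, 1.3, -0.2, 1.2]])

```text
t: 24.42
tool_pos: [0.5846, 0.3268, 0.0316]
tool_rot: [-0.334, -3.124, 0.0]
contact_force: [0.0, 0.2, -1.3]
opening: 0.0166
```

Request:
move_arm(increments=[[0, 0, 0.1, 0, 1.2], [0, 0, 0.2, 0, 1.2], [0, 0, 0.25, 0, 1.2]])

```text
t: 24.8
tool_pos: [0.5847, 0.3268, 0.0292]
tool_rot: [-0.334, -3.124, 0.0]
contact_force: [0.1, -1.1, -0.7]
opening: 0.017
```

Request:
move_arm(increments=[[0, 0, 0.05, 0, 1.2], [0, 0, 0.1, 0, 1.2], [0, 0, 0.15, 0, 1.2]])

```text
t: 25.18
tool_pos: [0.5847, 0.3268, 0.0291]
tool_rot: [-0.334, -3.123, 0.001]
contact_force: [-5.4, -1.9, 9.3]
opening: 0.0165
```

It has touched down. Release and retreat.

Request:
move_arm(increments=[[0, 0, -0.1, 0, 1.8], [0, 0, -0.1, 0, 2.5], [0, 0, -0.1, 0, 3.2], [0, 0, -1, 0, 3.5], [0, 0, -3, 0, 3.5]])

```text
t: 25.8
tool_pos: [0.5839, 0.3265, 0.0575]
tool_rot: [-0.334, -3.122, 0.002]
contact_force: [0.3, 0.4, 0.1]
opening: 0.035
```

Request:
move_arm(increments=[[0, 0, -5, 0, 3.5], [0, 0, -10, 0, 3.5], [10, 10, -10, 0, 3.5], [20, 20, -10, 0, 3.5], [20, 20, -10, 0, 3.5]])

```text
t: 26.42
tool_pos: [0.4826, 0.4861, 0.1604]
tool_rot: [0.334, 3.121, 0.004]
contact_force: [0.6, 0.8, -0.5]
opening: 0.035
```

Request:
move_arm(increments=[[6, 6, 0, 0, 3.5], [6, 6, 0, 0, 3.5], [6, 6, 0, 0, 3.5], [6, 6, 0, 0, 3.5]])

```text
t: 26.92
tool_pos: [0.4382, 0.5548, 0.1583]
tool_rot: [0.336, 3.123, -0.0]
contact_force: [0.1, 0.8, -0.3]
opening: 0.035
```

```bash
cat > fin.py <<'E'
from h import *
inc(.5,.3,.1,167)
d=cam("top");e=cam("scene")
its=tray(T_TRAY)
for y in (-.054,0,.054):
    its+=tool(T_TRAY@fr(0,y,0,.005),(0,0,255))
overlay(d,its,(150,180,300,310),5,"pics/fin.png"); overlay(e,its,(320,220,490,390),4,"pics/fins.png")
cv2.imwrite("pics/fin_full.png",e["image"]); zoom(d,150,180,300,310,"pics/finraw.png",5)
E
python3 fin.py
```

```text
t 26.93 pos [0.4382 0.5548 0.1583] head 167.73 q [ 46.  17.  85.  -0.  78. -32.] op 0.035 tilt 0.05 F [ 0.1  0.8 -0.3]
  -> [-11.45 -23.58   5.84   0.73] rows 4.3
```

View pics/fin.png

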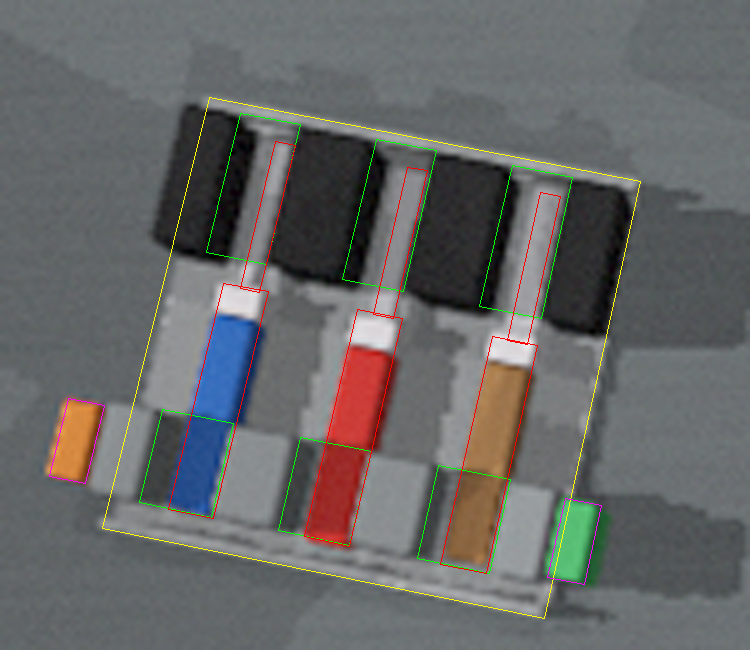

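View pics/fins.png

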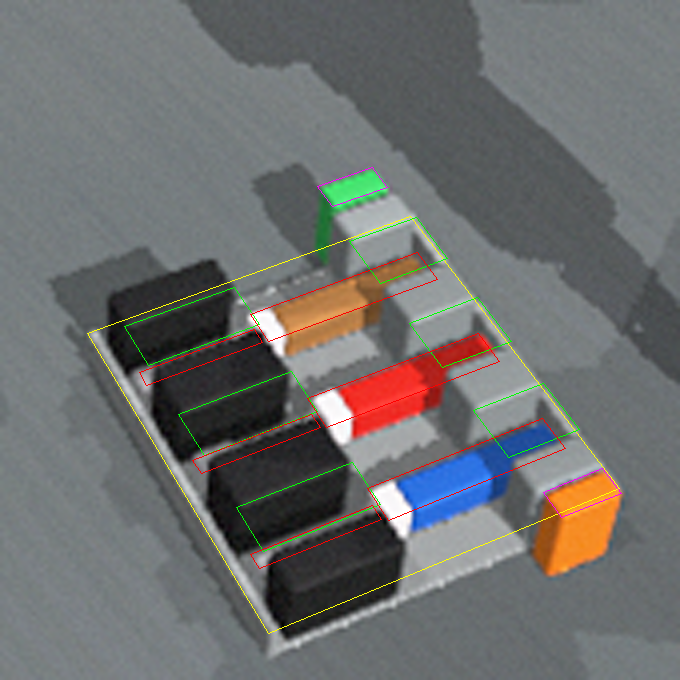

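View pics/fin_full.png

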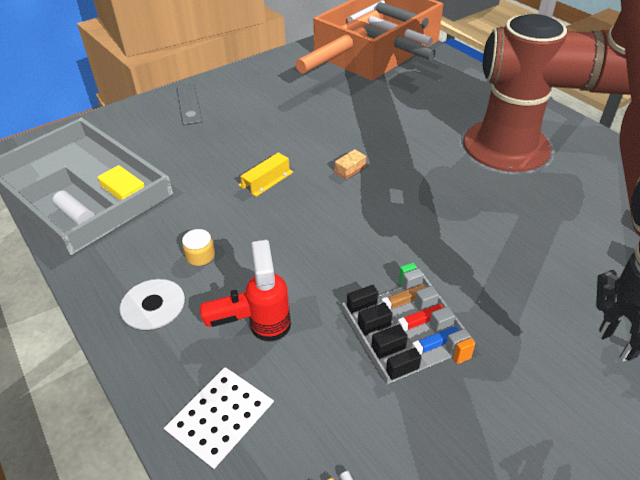

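All three tools lie on the tray floor within about 3 mm of the model in both views, and the heat gun, tin and sanding block haven't moved. Handing in.

```bash
python3 -c "
from station import order
print(order.finish_job())"
```

```text
the job is handed in; nothing more can be done
None
```

All three tools are in the tray and the job is handed in, at about 27 s of the 72 s allowed; the system reported no verdict. From the green tab they lie file, scraper, burnisher.

- **File:** I drew it about 122 mm out of the sleeve, set it on the bench, let go, took it again by the middle and laid it in the slot by the green tab.
- **Scraper and burnisher:** I turned both so their blades point into the black rack. The scraper is in the middle slot and the burnisher is by the orange tab.
- **Last checks:** In both cameras the tools lie flat, blades in the black rack and handles in the grey one. They sit within about 2–3 mm of the slot positions, judged by eye against the projected model. The heat gun, tin and sanding block look unmoved, and the gripper was open and clear.
- **What disagreed:** After it was drawn out, the file lay about 4–6 mm sideways of where I predicted. I put part of that down to the camera calibration and corrected for it before gripping again. The burnisher met the tray floor with about 9 N when lowered, still far under the limit.

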